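# Service the bench dust separator

## Robot

A 6-joint arm with a two-finger parallel gripper is mounted at the origin on the work surface. World frame = base frame: x ahead of the robot, y to its left, z up, the work surface at z = 0. Lengths are in m, angles in rad, forces in N, time in s.
With the tool pointing down it reaches from about 0.35 to 0.975 m from the base axis. Payload 4.9 kg.
Tool frame: the origin (TCP) lies between the finger pads; the fingertips stand 22 mm ahead of it and the grasp point (between the pads) lies 3 mm ahead of it; z points along the fingers, y is the line along which they close (so a half turn about z gives the same grasp; the last joint's range is limited). The gripper opens to 85 mm and grips with 20 to 120 N. Pads are 22 mm wide; open, the fingers measure 114 mm over their backs; the gripper's body (76 mm by 85 mm) begins 54 mm behind the grasp point. The pads swing forward as they close: fully open they stand 13 mm farther back than shut.
Start: joints at [-1.321, 0.053, 1.613, -0, 1.476, -0.119], TCP at [0.225, -0.583, 0.253] pointing down, gripper open.
Joint ranges: [-3.01, 3.01], [-1.01, 2.22], [0.06, 2.58], [-1.02, 4.17], [0.09, 2.62], [-3.14, 3.14]. Speed limits (rad/s): [2.57, 2.57, 3.14, 3.14, 3.14, 3.14].

## Interface

Orientations are given as a unit quaternion [w, x, y, z].
In Python, from plant import state, grab_frame, get_calibration, job_done, recognise, regions_of gives the robot as it stands.
- The arm moves only by the tool apply_moves, never from a script. Its argument "targets" is a list of rows, each an object with "translation": the shift along the tool's x, y, z normalised to -1 to 1, where 1 is 100 mm, a list of three; "twist": the turn about the tool's z normalised to -1 to 1, where 1 is 0.1 rad; "hand": the opening, from 0 (shut) to 1 (fully open). A call has 1 to 8 rows; each row shifts and turns the commanded pose from where the row before left it, along the tool's axes as they then stand; what a row does not reach is not made up. A row lasts 1/10 s, in which the tool goes at most 50 mm and 8.59 degrees, less where a joint would pass 70% of its speed; a pose out of reach is approached as far as the arm can. A call with a number of a shift or a turn outside -1 to 1 is refused whole. A call with a gripper value outside its range is refused whole. The fingers move at their own pace and stop on an object; the grip force is fixed at half the most. Time passes only in rows, so rows that do not move let the fingers close. It gives the time, the measured TCP pose, the force, the opening and the grip force at its end, in the units of the state.
- state(): the state, without advancing time (a new reading comes with each control period).
- grab_frame(name): name is "scene" or "top" or "wrist"; returns the picture (480x640x3 uint8, red, green, blue); there is no depth.
- get_calibration(name): a dict with "camera_matrix" (3x3 intrinsics, pixels), "pose" (4x4, takes a point from camera to world coordinates). Camera axes: x right, y up, looking along -z (the intrinsics and any distortion apply to the point x, -y, -z); pixel columns grow to the right and rows downward; lengths in m; the calibration is good to about 2 mm. A picture is of the moment at which its call begins: read the wrist's pose just before it. get_calibration takes no time and is no camera call; for the wrist camera it gives the pose at the moment of the call.
- job_done(): hands the job in; it is judged then, once.
Trained networks look in the newest picture that a camera, given by its name, has taken for a name from the list of things; names that differ only in an ending like _2 or _b are one class to them, and where a whole thing is asked for, a point or a joint stands for the part that bears it (a point fixed in the world has none). Each returns a list of dicts, best first, with "score" (0 to 1); they miss things now and then, are a little off and sometimes report something else, mostly with a low value. They report only what shows in the picture. A call takes as long as a camera call. They do not tell look-alikes from the thing itself.
- recognise(camera, query): "point" ([x, y, z] in m, in world coordinates, good to about 4 mm: the middle of the surface that is visible of it).
- regions_of(camera, query): "pixels" (480x640 bool, what is visible of it).
The state is a dict: "time": time; "joint_pos": joint angles; "joint_vel": joint speeds; "joint_efforts": joint torques, N m; "tool_pos": TCP position; "tool_rot": TCP orientation; "contact_force": force on the tool from outside, world axes, zero at the start; "ft_torque": the same for the moment, N m; "gripper_width": opening from 0.0 (shut) to 1.0 (fully open); "grasp_force": force on a finger pad.
Only numpy, scipy, OpenCV 4.12 (cv2) and the standard library are available. Lean on these libraries where they do the work, as an engineer would, in place of code of your own. Each camera call takes 0.05 s, during which the arm holds its last target. There are 200 camera calls.

## Task

Take the white clip-on cover off the dust separator by squeezing its two snap tabs together, and lay it right way up in the middle of the black rubber mat. Put all the used filter cartridges, those in the box and those standing on the bench, into the trays: the round ones in the round tray, the square ones in the square tray. When every cartridge is in its tray, draw the slide gate of the hopper out until it hits its end stop; leave everything else on the bench where it is.

Things in the scene. Friction and masses are not known exactly. Their poses are not given: they have to be found in the camera images.
- unit: Fixed dust separator: grey box 136 (own x) by 200 mm (own y) on legs, rim 140 mm above the bench. Origin: centre of its footprint; z up, y towards the gate's handle. Inside, floor at 90 mm, four cells centred at x +-31, y +-66 mm, some may be empty. A steel catch frame crosses the mouth (|y| below 36 mm), its top 18 mm above the rim; the cover's hooks snap under it. Hopper and slide gate below.
- cover: Loose white cover, a cap 136 (own x) by 200 (own y) by 40 mm tall with side walls, about 0.25 kg, clipped on the unit at the start, resting on its rim, axes as the unit. Origin: centre of its open lower edge, z up. Lifted by its squeezed tabs, straight up; 40 mm up it is clear. The hooks inside do not reach below its edge, so it lies flat. Let go, the tabs spring out.
- cover_grip (a point): Point midway between the two upright snap tabs on the cover, 64 mm above the cover's origin, where to pinch; axes as the cover. Each tab is 36 mm long (x), 8 mm thick (y), from 42 to 77 mm above the origin; outer faces 56 mm apart along y, 36 mm fully squeezed. Takes 2 to 7 N; the hooks hold unless both tabs are in by 6 mm.
- tab_left (a joint): Travel of the tab on the cover's +y side (m): 0 sprung out, 0.010 fully squeezed in.
- tab_right (a joint): The same for the tab on the cover's -y side.
- gate (a joint): How far the slide gate is drawn out (m): near 0 pushed in at the start, 0.070 at its end stop. It moves along the unit's +y, takes about 4 N, and stays where left.
- gate_handle (a point): Middle of the top of the gate's upright black handle, a plate 50 mm (unit's x) by 12 mm (unit's y) whose top stands 115 mm above the bench and which is free for 85 mm down; it stands 65 mm clear of the box when pushed in. Axes as the unit.
- round_tray: Fixed round aluminium tray, 144 mm outside diameter, wall 5 mm thick and 50 mm high, inner floor 4 mm above the bench. Origin: centre of its underside. For the round cartridges. The two trays may have changed places.
- square_tray: Fixed square aluminium tray, 144 mm outside, wall 5 mm thick and 50 mm high, inner floor 5 mm above the bench. Origin: centre of its underside; axes along its sides. For the square cartridges.
- mat: Fixed black rubber mat, 180 mm (own x) by 240 mm (own y), 3 mm thick, where the cover is to lie. Origin: centre of its underside.
- round_1: Used ROUND cartridge: an upright cylinder block 48 mm in diameter and 46 mm tall, white and pleated, with an upright grey pull fin on top, 12 mm thick (own x), 36 mm wide (own y), 36 mm tall; 82 mm overall, about 90 g. Origin: centre of the block, 23 mm above its underside; z up towards the fin. In one of the cells under the cover at the start (fin top 32 mm above the box's rim); may be absent.
- round_2: Used ROUND cartridge: an upright cylinder block 48 mm in diameter and 46 mm tall, white and pleated, with an upright grey pull fin on top, 12 mm thick (own x), 36 mm wide (own y), 36 mm tall; 82 mm overall, about 90 g. Origin: centre of the block, 23 mm above its underside; z up towards the fin. In one of the cells under the cover at the start (fin top 32 mm above the box's rim); may be absent.
- square_1: Used SQUARE cartridge: a block 46 x 46 mm and 46 mm tall, white and pleated, with an upright grey pull fin on top, 12 mm thick (own x), 36 mm wide (own y), 36 mm tall; 82 mm overall, about 90 g. Origin: centre of the block, 23 mm above its underside; z up towards the fin. In one of the cells under the cover at the start (fin top 32 mm above the box's rim); may be absent.
- square_2: Used SQUARE cartridge: a block 46 x 46 mm and 46 mm tall, white and pleated, with an upright grey pull fin on top, 12 mm thick (own x), 36 mm wide (own y), 36 mm tall; 82 mm overall, about 90 g. Origin: centre of the block, 23 mm above its underside; z up towards the fin. In one of the cells under the cover at the start (fin top 32 mm above the box's rim); may be absent.
- round_3: Used ROUND cartridge: an upright cylinder block 48 mm in diameter and 46 mm tall, white and pleated, with an upright grey pull fin on top, 12 mm thick (own x), 36 mm wide (own y), 36 mm tall; 82 mm overall, about 90 g. Origin: centre of the block, 23 mm above its underside; z up towards the fin. Stands loose on the bench at the start; may be absent.
- square_3: Used SQUARE cartridge: a block 46 x 46 mm and 46 mm tall, white and pleated, with an upright grey pull fin on top, 12 mm thick (own x), 36 mm wide (own y), 36 mm tall; 82 mm overall, about 90 g. Origin: centre of the block, 23 mm above its underside; z up towards the fin. Stands loose on the bench at the start; may be absent.
- model_a: Bystander, to be left where it is: a dental plaster model on a block 66 x 74 x 24 mm. Origin: its underside (tools: near their middle).
- model_b: Bystander, to be left where it is: a dental model on a reddish block 66 x 74 x 24 mm. Origin: its underside (tools: near their middle).
- bottle: Bystander, to be left where it is: a white bottle with red cap, 60 mm across, 150 mm tall. Origin: its underside (tools: near their middle).
- jar: Bystander, to be left where it is: an amber jar, 64 mm across, 70 mm tall. Origin: its underside (tools: near their middle).
- mug: Bystander, to be left where it is: a blue mug, 76 mm across, 90 mm tall. Origin: its underside (tools: near their middle).
- spatula: Bystander, to be left where it is: a spatula 180 mm long, lying. Origin: its underside (tools: near their middle).
- brush: Bystander, to be left where it is: a brush 170 mm long, lying. Origin: its underside (tools: near their middle).
Not all that is in view belongs to the job. Leave any blue or red look-alike of the cover alone.

How it is judged:
By the outcome, as a careful person would: the job done as asked, in the order asked, and still so for the second after the job is handed in, with the robot touching nothing.
Of round_1, round_2, square_1, square_2, round_3, square_3 only 4 to 6 are there at a start; the rules pass over those that are not, and their reading is None.
At some moment in a run one of round_3, square_3 may be knocked a few centimetres aside while the robot is not near it.
Once in a run the grip may slacken for a moment while it holds something.
It also fails if it takes over 210 s, if anything falls off the work surface, if the arm or the gripper's body presses on something with over 40 N, if the wrist force passes 120 N, or if a joint passes its speed limit or range.

## Working session

There is one attempt and no reset: what is moved stays moved. The work goes in short steps, Python scripts to look and compute and a tool call to move; the robot and the scene stay as the last step left them, time stands still between calls to the robot, and variables do not carry over. Pictures are saved under pics/ and viewed, at most 14 in all, crops included, and the job is handed in when it is done.

Besides the shell and the picture viewer there is one more tool, called after "Emit:" in YAML: its name, and indented under it one key for each argument. apply_moves: Moves the arm, as the interface text tells. Its arguments: {"type":"object","properties":{"targets":{"type":"array"}},"required":["targets"]}

```bash
mkdir -p pics; ls; cat > h.py <<'E'
import numpy as np, cv2
from plant import *
def px(cam,p):
    c=get_calibration(cam);K=np.array(c["camera_matrix"]);T=np.linalg.inv(np.array(c["pose"]))
    q=T[:3,:3]@np.array(p)+T[:3,3]; q=np.array([q[0],-q[1],-q[2]]); u=K@q; return u[:2]/u[2]
def ray(cam,uv,z):
    c=get_calibration(cam);K=np.array(c["camera_matrix"]);T=np.array(c["pose"])
    d=np.linalg.inv(K)@np.array([uv[0],uv[1],1.]); d=T[:3,:3]@np.array([d[0],-d[1],-d[2]]); o=T[:3,3]
    return o+d*(z-o[2])/d[2]
def save(cam,name,crop=None,scale=1):
    f=grab_frame(cam)
    g=f if crop is None else f[crop[1]:crop[3],crop[0]:crop[2]]
    if scale!=1: g=cv2.resize(g,None,fx=scale,fy=scale,interpolation=cv2.INTER_CUBIC)
    cv2.imwrite(f"pics/{name}.png",cv2.cvtColor(g,cv2.COLOR_RGB2BGR)); return f
E
python3 - <<'E'
from h import *
print({k:v for k,v in get_calibration("top").items()})
for c in ("top","scene"):
    save(c,c+"0")
    for q in ["cover","cover_grip","gate_handle","unit","round_tray","square_tray","mat","round_1","square_1"]:
        for d in recognise(c,q)[:5]: print(c,q,round(d["score"],2),np.round(d["point"],3),px(c,d["point"]).astype(int))
E
```

```text
pics
{'camera_matrix': array([[580.79324371,   0.        , 326.54148334],
       [  0.        , 580.79324371, 229.4154215 ],
       [  0.        ,   0.        ,   1.        ]]), 'pose': array([[ 0.05755377,  0.97643806, -0.20798143,  0.20874667],
       [-0.99833793,  0.0569149 , -0.00905965, -0.05045061],
       [ 0.00299106,  0.20815716,  0.97809082,  1.50841885],
       [ 0.        ,  0.        ,  0.        ,  1.        ]])}
top cover 0.93 [ 0.53  -0.089  0.181] [349 214]
top cover 0.86 [ 0.238 -0.317  0.041] [432 347]
top cover 0.72 [0.212 0.291 0.044] [186 343]
top cover 0.6 [ 0.749 -0.019  0.071] [324 141]
top cover 0.54 [0.719 0.366 0.051] [178 146]
top cover_grip 0.84 [ 0.529 -0.089  0.178] [348 215]
top cover_grip 0.82 [ 0.233 -0.315  0.038] [431 349]
top cover_grip 0.77 [0.217 0.296 0.04 ] [185 341]
top gate_handle 0.84 [0.516 0.054 0.032] [291 230]
top gate_handle 0.65 [ 0.385 -0.079  0.002] [339 284]
top unit 0.56 [0.503 0.026 0.036] [301 235]
top unit 0.44 [ 0.608 -0.34   0.005] [441 206]
top round_tray 0.6 [ 0.607 -0.342  0.004] [442 207]
top square_tray 0.56 [ 0.437 -0
[... 390 characters left out ...]
0.007] [216 285]
scene cover_grip 0.85 [ 0.563 -0.086  0.178] [306 246]
scene cover_grip 0.69 [0.246 0.293 0.039] [449 223]
scene cover_grip 0.62 [ 0.229 -0.315  0.039] [259 192]
scene gate_handle 0.8 [0.525 0.058 0.03 ] [360 281]
scene gate_handle 0.57 [ 0.78  -0.169  0.096] [254 327]
scene unit 0.63 [ 0.596 -0.05   0.092] [317 279]
scene round_tray 0.71 [ 0.596 -0.048  0.095] [318 279]
scene round_tray 0.62 [ 0.602 -0.341  0.008] [215 284]
scene round_tray 0.42 [0.388 0.068 0.023] [370 248]
scene square_tray 0.74 [ 0.425 -0.335  0.016] [235 239]
scene mat 0.97 [0.478 0.378 0.001] [474 293]
scene round_1 0.85 [0.687 0.181 0.05 ] [399 331]
scene square_1 0.62 [ 0.426 -0.34   0.016] [234 238]
```

View pics/top0.png

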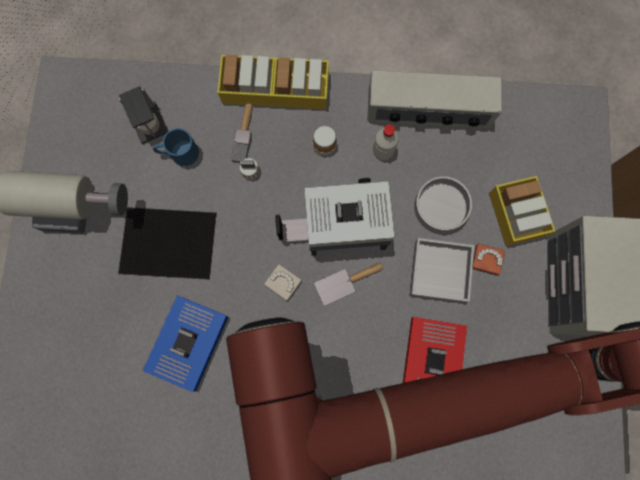

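View pics/scene0.png

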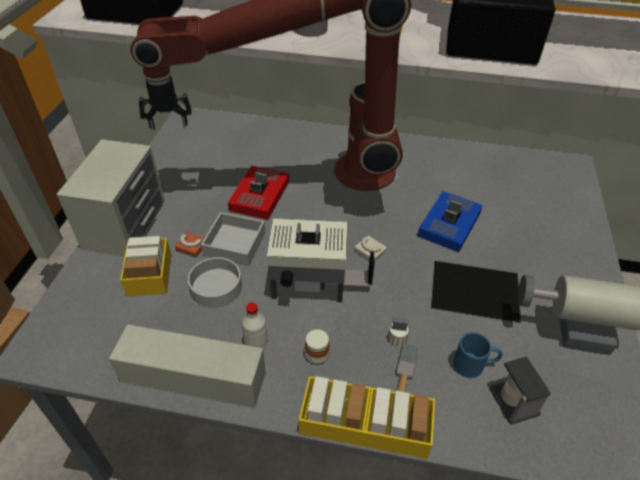

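The top view has three covers. The white one on the unit is at (349,214), the blue look-alike at (186,343) and the red one at (435,350), so I take the white. The round tray is at (443,205), the square tray at (443,270), the mat at (169,244) and a loose round cartridge at (249,168). The yellow boxes only hold bystander blocks. Next I fit the poses to the silhouettes.

```bash
cat >> h.py <<'E'
from scipy.optimize import minimize
def pxs(cam,P):
    c=get_calibration(cam);K=np.array(c["camera_matrix"]);T=np.linalg.inv(np.array(c["pose"]))
    q=np.asarray(P)@T[:3,:3].T+T[:3,3]; q=q*[1,-1,-1]; u=q@K.T; return u[:,:2]/u[:,2:]
def box(a,b,z0,z1): return np.array([[x,y,z] for x in(-a/2,a/2) for y in(-b/2,b/2) for z in(z0,z1)])
def cyl(d,z0,z1): t=np.linspace(0,2*np.pi,40); return np.array([[d/2*np.cos(s),d/2*np.sin(s),z] for s in t for z in(z0,z1)])
def place(P,p): c,s=np.cos(p[2]),np.sin(p[2]); return P@np.array([[c,s,0],[-s,c,0],[0,0,1]])+[p[0],p[1],0]
def mask_of(cam,q,near):
    best=None
    for d in regions_of(cam,q):
        v,u=np.nonzero(d["pixels"]); e=np.hypot(u.mean()-near[0],v.mean()-near[1])
        if e<25 and (best is None or d["score"]>best[1]): best=(d["pixels"],d["score"])
    return best
def fit(masks,P,p0):
    S=4
    def cost(p):
        t=0
        for cam,m in masks:
            h=cv2.convexHull((pxs(cam,place(P,p))).astype(np.float32))
            v,u=np.nonzero(m); x0,y0,x1,y1=u.min()-15,v.min()-15,u.max()+15,v.max()+15
            A=np.zeros(((y1-y0)*S,(x1-x0)*S),np.uint8)
            cv2.fillConvexPoly(A,np.round((h-[x0-.5,y0-.5])*S*16).astype(np.int32),1,shift=4)
            B=cv2.resize(m[max(y0,0):y1,max(x0,0):x1].astype(np.uint8),(A.shape[1],A.shape[0]),interpolation=cv2.INTER_NEAREST)
            t+=1-(A&B).sum()/max(1,(A|B).sum())
        return t/len(masks)
    r=minimize(cost,p0,method="Nelder-Mead",options=dict(initial_simplex=np.array(p0)+np.array([[0,0,0],[.02,0,0],[0,.02,0],[0,0,.15]]),maxiter=150))
    return r.x,r.fun
E
python3 - <<'E'
from h import *
f=save("top","crop1",(240,120,500,320),3)
G={c:grab_frame(c) for c in("top","scene")}
jobs=[("cover",box(.136,.2,.14,.18),(.53,-.09,0.03),0),("round_tray",cyl(.144,0,.05),(.607,-.34,0),0),("square_tray",box(.144,.144,0,.05),(.43,-.34,0.03),0),("mat",box(.18,.24,0,.003),(.47,.377,.03),0),("round_1",cyl(.048,0,.046),(.68,.177,0),0)]
for q,P,p0,_ in jobs:
    ms=[]
    for c in("top","scene"):
        near=pxs(c,[[p0[0],p0[1],P[:,2].mean()]])[0]
        m=mask_of(c,q,near)
        if m is None: print(q,c,"none"); continue
        ms.append((c,m[0]))
        r,e=fit([(c,m[0])],P,p0); print(q,c,m[1],np.round(r,4),round(e,3))
    if len(ms)==2: print(q,"both",*[np.round(a,4) for a in fit(ms,P,p0)])
for c in("top","scene"):
  for q in ("round_3","square_3"):
    for d in regions_of(c,q): v,u=np.nonzero(d["pixels"]); print(c,q,round(d["score"],2),u.mean(),v.mean(),len(u))
print(state()["tool_rot"])
E
```

```text
cover top 0.55 [ 0.5365 -0.0871  0.1395] 0.02
cover scene 0.68 [ 0.5333 -0.0894  0.1427] 0.036
cover both [ 0.5359 -0.0877  0.143 ] 0.0368
round_tray top 0.82 [ 0.6093 -0.3367  0.0712] 0.056
round_tray scene 0.87 [ 0.6058 -0.3395  0.0493] 0.04
round_tray both [ 0.6076 -0.3382  0.1225] 0.0549
square_tray top 0.56 [ 0.4335 -0.3368 -0.0736] 0.02
square_tray scene 0.97 [ 0.4293 -0.3391 -0.0568] 0.052
square_tray both [ 0.433  -0.3374 -0.0755] 0.0483
mat top 0.86 [4.703e-01 3.808e-01 3.000e-04] 0.023
mat scene 0.98 [ 0.4657  0.378  -0.004 ] 0.039
mat both [ 0.4687  0.3797 -0.0031] 0.0434
round_1 top 0.9 [0.6791 0.18   0.057 ] 0.17
round_1 scene 0.7 [0.6736 0.1774 0.1144] 0.131
round_1 both [0.676  0.1778 0.1411] 0.1651
top round_3 0.9 249.07167235494882 168.46075085324233 293
top square_3 0.3 341.02025782688764 284.1500920810313 1086
scene round_3 0.73 317.0945945945946 232.90540540540542 74
scene round_3 0.7 397.94897959183675 332.7326530612245 490
scene square_3 0.68 405.9841521394612 365.2963549920761 631
scene square_3 0.21 475.60128083491463 291.3569734345351 4216
[ 1.94221216e-05  9.83046175e-01  1.83358168e-01 -3.21966792e-06]
```

View pics/crop1.png

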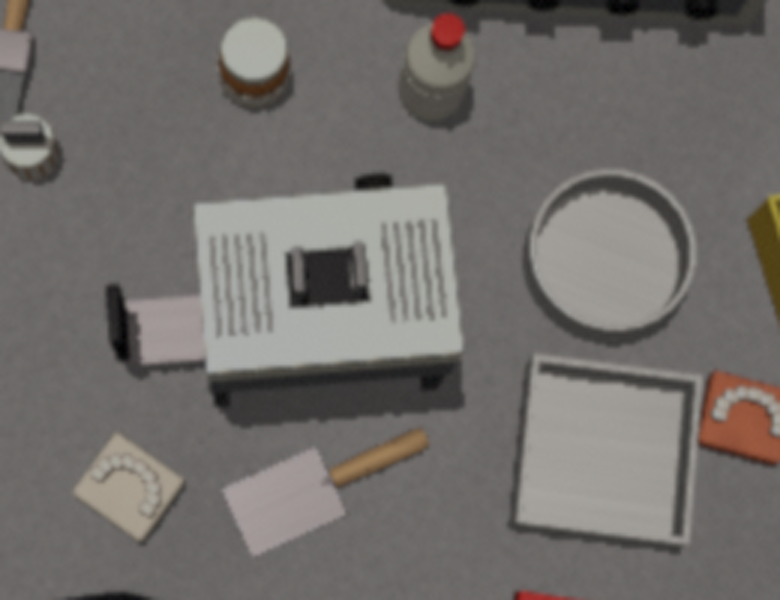

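The crop shows the white cover on the unit. Its upright tabs are at crop (295,270) and (360,265), and the gate handle is at crop (118,320), so the cover's +y runs along world +y. The pose is about (0.536, -0.088) with yaw 0.142. I move above it for a wrist view.

Emit:
apply_moves:
  targets:
    - {"translation": [0, 0, -0.5], "twist": 1, "hand": 1}
    - {"translation": [0, 0, -0.5], "twist": 1, "hand": 1}
    - {"translation": [0, 0, -0.5], "twist": 0.27, "hand": 1}
    - {"translation": [0.315, -0.372, 0], "twist": 0, "hand": 1}
    - {"translation": [0.315, -0.372, 0], "twist": 0, "hand": 1}
    - {"translation": [0.315, -0.372, 0], "twist": 0, "hand": 1}
    - {"translation": [0.315, -0.372, 0], "twist": 0, "hand": 1}
    - {"translation": [0.315, -0.372, 0], "twist": 0, "hand": 1}

```text
time: 2.65
tool_pos: [0.3556, -0.3748, 0.4035]
tool_rot: [0.0, 0.998, 0.071, 0.0]
contact_force: [2.5, 0.0, 0.3]
gripper_width: 0.998
grasp_force: 0.0
```

Emit:
apply_moves:
  targets:
    - {"translation": [0.315, -0.372, 0], "twist": 0, "hand": 1}
    - {"translation": [0.315, -0.372, 0], "twist": 0, "hand": 1}
    - {"translation": [0.315, -0.372, 0], "twist": 0, "hand": 1}
    - {"translation": [0.315, -0.372, 0], "twist": 0, "hand": 1}
    - {"translation": [0.315, -0.372, 0], "twist": 0, "hand": 1}
    - {"translation": [0.315, -0.372, 0], "twist": 0, "hand": 1}
    - {"translation": [0.315, -0.372, 0], "twist": 0, "hand": 1}
    - {"translation": [0, 0, 0], "twist": 0, "hand": 1}

```text
time: 3.45
tool_pos: [0.5381, -0.083, 0.4029]
tool_rot: [-0.001, 0.997, 0.074, 0.0]
contact_force: [-0.1, -0.3, -0.0]
gripper_width: 1.0
grasp_force: 0.0
```

```bash
cat >> h.py <<'E'
def yaw():
    w,x,y,z=state()["tool_rot"]; return 2*np.arctan2(y,x)
def plan(x,y,z,psi=None):
    "total shift in tool axes (units of 100 mm) after the twist (units of 0.1 rad)"
    s=state(); p=s["tool_pos"]; a=yaw(); tw=0
    if psi is not None: tw=(a-psi+np.pi/2)%np.pi-np.pi/2; a=a-tw
    d=np.array([x,y,z])-p; c,sn=np.cos(a),np.sin(a)
    t=np.array([d[0]*c+d[1]*sn,d[0]*sn-d[1]*c,-d[2]])
    print("t",round(s["time"],1),"at",np.round(p,4),"yaw",round(yaw(),3),"twist",round(tw*10,2),"shift",np.round(t*10,3),"rows>=",round(np.linalg.norm(t)/.05,1))
def at(p,dx,dy): return np.array([p[0]+dx*np.cos(p[2])-dy*np.sin(p[2]),p[1]+dx*np.sin(p[2])+dy*np.cos(p[2])])
E
python3 - <<'E'
from h import *
save("wrist","w1")
for q in("cover_grip","cover"):
  for d in recognise("wrist",q)[:3]: print(q,round(d["score"],2),np.round(d["point"],3),px("wrist",d["point"]))
m=mask_of("wrist","cover",pxs("wrist",[[.536,-.088,.17]])[0])
if m: print(fit([("wrist",m[0])],box(.136,.2,.14,.18),(.536,-.088,.142)))
print(pxs("wrist",place(np.r_[box(.036,.056,.217,.217)],(.536,-.088,.142))).round())
plan(.536,-.088,.207,.142)
E
```

```text
cover_grip 0.85 [ 0.54  -0.086  0.179] [317.0229931  205.04777534]
cover_grip 0.74 [ 0.258 -0.277  0.039] [426.68289405 408.1170974 ]
cover_grip 0.56 [0.281 0.25  0.04 ] [ 29.66683284 343.31561776]
cover 0.85 [ 0.259 -0.275  0.04 ] [424.94010694 406.84874539]
cover 0.71 [ 0.542 -0.086  0.18 ] [316.15234715 202.14857472]
cover 0.71 [0.281 0.248 0.043] [ 29.45304316 344.88075143]
(array([ 0.53439175, -0.09394535,  0.13185785]), np.float64(0.011748787436772878))
[[353. 242.]
 [353. 242.]
 [280. 242.]
 [280. 242.]
 [354. 195.]
 [354. 195.]
 [279. 195.]
 [279. 195.]]
t 3.6 at [ 0.5361 -0.0882  0.4034] yaw 0.141 twist -0.01 shift [-1.000e-03 -3.000e-03  1.964e+00] rows>= 3.9
```

View pics/w1.png

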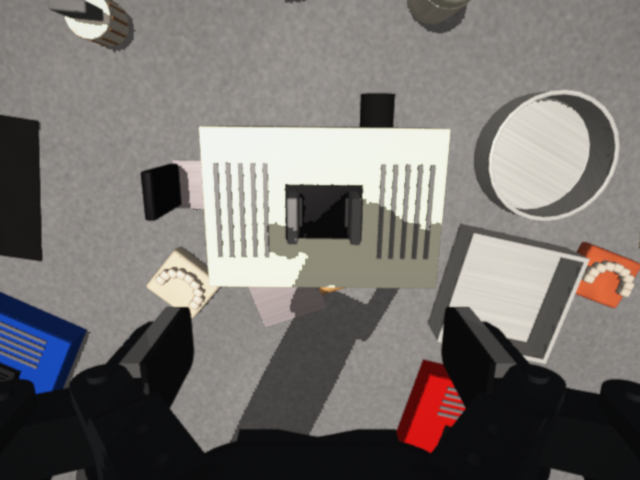

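The wrist view has the tabs at (292,218) and (355,218). Predicted midpoint was column 316, actual is 324, so the cover sits about 5.5 mm towards -y. The wrist fit agrees: (0.5344, -0.0937), yaw 0.133. I descend and squeeze.

Emit:
apply_moves:
  targets:
    - {"translation": [-0.024, 0.052, 0.4], "twist": 0.07, "hand": 1}
    - {"translation": [0, 0, 0.4], "twist": 0, "hand": 1}
    - {"translation": [0, 0, 0.4], "twist": 0, "hand": 1}
    - {"translation": [0, 0, 0.3], "twist": 0, "hand": 1}
    - {"translation": [0, 0, 0.3], "twist": 0, "hand": 1}
    - {"translation": [0, 0, 0.13], "twist": 0, "hand": 1}
    - {"translation": [0, 0, 0], "twist": 0, "hand": 1}
    - {"translation": [0, 0, 0], "twist": 0, "hand": 0.6}

```text
time: 4.45
tool_pos: [0.5353, -0.094, 0.2118]
tool_rot: [0.0, 0.998, 0.067, 0.001]
contact_force: [-0.6, 0.4, 0.9]
gripper_width: 0.855
grasp_force: 0.0
```

Emit:
apply_moves:
  targets:
    - {"translation": [0, 0, 0], "twist": 0, "hand": 0.4}
    - {"translation": [0, 0, 0], "twist": 0, "hand": 0.38}
    - {"translation": [0, 0, 0], "twist": 0, "hand": 0.38}
    - {"translation": [0, 0, 0], "twist": 0, "hand": 0.38}
    - {"translation": [0, 0, 0], "twist": 0, "hand": 0.38}
    - {"translation": [0, 0, 0], "twist": 0, "hand": 0.38}

```text
time: 5.05
tool_pos: [0.5364, -0.0923, 0.2143]
tool_rot: [-0.0, 0.998, 0.068, 0.003]
contact_force: [-2.1, 5.4, 9.7]
gripper_width: 0.389
grasp_force: 27.9
```

Emit:
apply_moves:
  targets:
    - {"translation": [0, 0, -0.03], "twist": 0, "hand": 0.3}
    - {"translation": [0, 0, 0], "twist": 0, "hand": 0.3}
    - {"translation": [0, 0, -0.1], "twist": 0, "hand": 0.3}
    - {"translation": [0, 0, -0.15], "twist": 0, "hand": 0.3}
    - {"translation": [0, 0, -0.2], "twist": 0, "hand": 0.3}
    - {"translation": [0, 0, -0.2], "twist": 0, "hand": 0.3}
    - {"translation": [0, 0, -0.2], "twist": 0, "hand": 0.3}
    - {"translation": [0, 0, -0.2], "twist": 0, "hand": 0.3}

```text
time: 5.85
tool_pos: [0.5344, -0.0933, 0.3194]
tool_rot: [0.0, 0.998, 0.067, -0.0]
contact_force: [0.2, 0.5, -4.2]
gripper_width: 0.337
grasp_force: 60.3
```

```bash
python3 - <<'E'
from h import *
s=state(); print(s["contact_force"],s["gripper_width"],s["grasp_force"],s["tool_pos"])
save("scene","s2",(180,120,520,390),2)
E
```

```text
[ 0.21308438  0.54113579 -4.2273745 ] 0.33692292273126206 60.266865491867065 [ 0.53441375 -0.09329745  0.31941593]
```

View pics/s2.png

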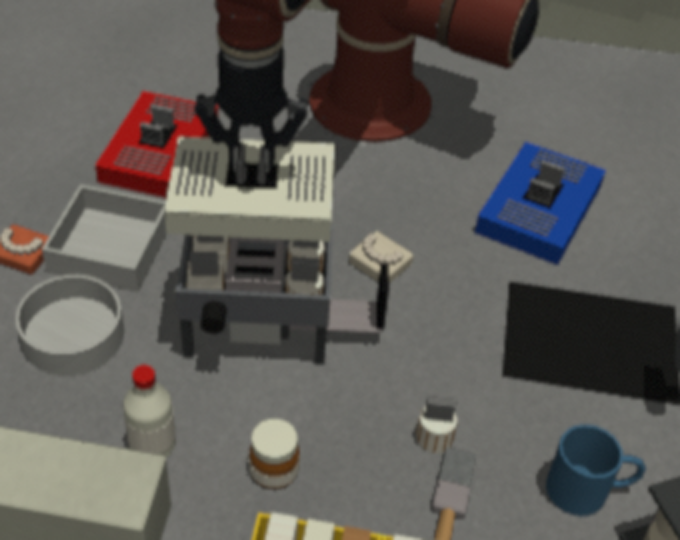

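Cover is off and held by its squeezed tabs. At least two cartridges with fins show in the box, at crop (207,258) and (305,255). Before crossing, I triangulate the motor disc beside the mat.

```bash
python3 - <<'E'
from h import *
def rr(cam,uv):
    a=ray(cam,uv,0);b=ray(cam,uv,1); return a,(b-a)/np.linalg.norm(b-a)
for u1,u2 in(((118,200),(530,289)),((127,212),(530,302))):
    a,d=rr("top",u1);b,e=rr("scene",u2)
    k=np.linalg.lstsq(np.c_[d,-e],b-a,rcond=None)[0]; print((a+d*k[0]).round(3),(b+e*k[1]).round(3))
for m in((.468,.378,0),): print(pxs("top",place(box(.18,.24,0,.003),m)).round()[::2])
plan(.468,.377,.32,0.0)
E
```

```text
[0.547 0.479 0.124] [0.547 0.489 0.128]
[0.534 0.479 0.053] [0.533 0.508 0.063]
[[210. 280.]
 [119. 274.]
 [217. 213.]
 [128. 208.]]
t 5.9 at [ 0.5358 -0.0937  0.3239] yaw 0.135 twist 1.35 shift [-0.678 -4.707  0.039] rows>= 9.5
```

Emit:
apply_moves:
  targets:
    - {"translation": [0, 0, 0], "twist": 0.7, "hand": 0.3}
    - {"translation": [0, 0, 0], "twist": 0.65, "hand": 0.3}
    - {"translation": [-0.057, -0.38, 0], "twist": 0, "hand": 0.3}
    - {"translation": [-0.057, -0.38, 0], "twist": 0, "hand": 0.3}
    - {"translation": [-0.057, -0.38, 0], "twist": 0, "hand": 0.3}
    - {"translation": [-0.057, -0.38, 0], "twist": 0, "hand": 0.3}
    - {"translation": [-0.057, -0.38, 0], "twist": 0, "hand": 0.3}
    - {"translation": [-0.057, -0.38, 0], "twist": 0, "hand": 0.3}

```text
time: 6.7
tool_pos: [0.4999, 0.1361, 0.318]
tool_rot: [0.0, 1.0, -0.0, -0.0]
contact_force: [0.5, -0.8, -3.1]
gripper_width: 0.34
grasp_force: 60.3
```

Emit:
apply_moves:
  targets:
    - {"translation": [-0.057, -0.38, 0], "twist": 0, "hand": 0.3}
    - {"translation": [-0.057, -0.38, 0], "twist": 0, "hand": 0.3}
    - {"translation": [-0.057, -0.38, 0], "twist": 0, "hand": 0.3}
    - {"translation": [-0.057, -0.38, 0], "twist": 0, "hand": 0.3}
    - {"translation": [-0.057, -0.38, 0], "twist": 0, "hand": 0.3}
    - {"translation": [-0.057, -0.38, 0], "twist": 0, "hand": 0.3}
    - {"translation": [0, 0, 0], "twist": 0, "hand": 0.3}
    - {"translation": [0, 0, 0], "twist": 0, "hand": 0.3}

```text
time: 7.5
tool_pos: [0.466, 0.3632, 0.3176]
tool_rot: [0.001, 1.0, 0.001, -0.001]
contact_force: [-0.3, -0.6, -3.6]
gripper_width: 0.335
grasp_force: 62.7
```

```bash
python3 - <<'E'
from h import *
s=state(); print(s["gripper_width"],s["grasp_force"],s["contact_force"]); plan(.468,.362,.09,0)
save("wrist","w3")
E
```

```text
0.3345862301960139 62.68665790557861 [-0.31806054 -0.58433056 -3.61237494]
t 7.5 at [0.466  0.3632 0.3176] yaw 0.001 twist 0.01 shift [0.02  0.012 2.276] rows>= 4.6
```

View pics/w3.png

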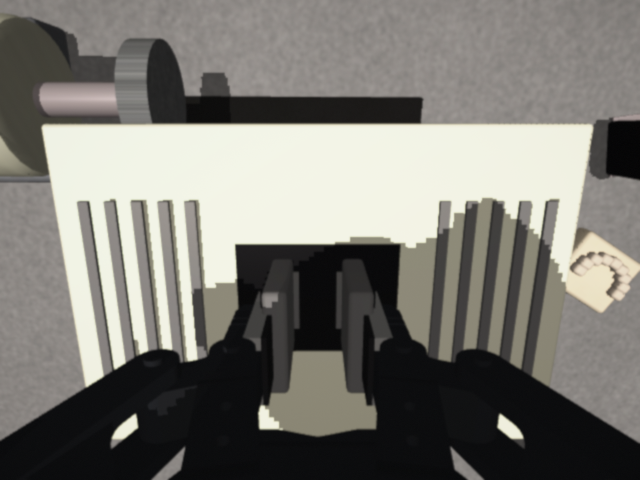

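The cover is held level above the mat. The mat's far right corner is at (421,98) and the disc's near face at (185,100). I turn those into positions.

```bash
python3 - <<'E'
from h import *
print(ray("wrist",(421,98),.003),ray("wrist",(421,122),.003))
for z in(.08,.1,.12,.14): print(z,ray("wrist",(185,95),z),ray("top",(127,200),z))
print(ray("wrist",(45,127),.2876),ray("wrist",(592,127),.2876))
E
```

```text
[0.55886131 0.25960541 0.003     ] [0.53606746 0.25807764 0.003     ]
0.08 [0.55708756 0.46925958 0.08      ] [0.55924075 0.47299893 0.08      ]
0.1 [0.55590696 0.46332649 0.1       ] [0.55433331 0.46566985 0.1       ]
0.12 [0.55472635 0.45739339 0.12      ] [0.54942587 0.45834077 0.12      ]
0.14 [0.55354575 0.45146029 0.14      ] [0.54451843 0.4510117  0.14      ]
[0.53427233 0.45732319 0.2876    ] [0.53427391 0.2665401  0.2876    ]
```

Emit:
apply_moves:
  targets:
    - {"translation": [0, 0.16, 0], "twist": 0, "hand": 0.3}
    - {"translation": [0, 0, 0.4], "twist": 0, "hand": 0.3}
    - {"translation": [0, 0, 0.4], "twist": 0, "hand": 0.3}
    - {"translation": [0, 0, 0.4], "twist": 0, "hand": 0.3}
    - {"translation": [0, 0, 0.4], "twist": 0, "hand": 0.3}
    - {"translation": [0, 0, 0.4], "twist": 0, "hand": 0.3}
    - {"translation": [0, 0, 0.2], "twist": 0, "hand": 0.3}
    - {"translation": [0, 0, 0], "twist": 0, "hand": 0.3}

```text
time: 8.35
tool_pos: [0.4642, 0.3434, 0.094]
tool_rot: [0.002, 1.0, -0.001, -0.004]
contact_force: [0.2, -0.4, -2.6]
gripper_width: 0.331
grasp_force: 62.7
```

Emit:
apply_moves:
  targets:
    - {"translation": [0, 0, 0.1], "twist": 0, "hand": 0.3}
    - {"translation": [0, 0, 0], "twist": 0, "hand": 0.3}

```text
time: 8.55
tool_pos: [0.4673, 0.3464, 0.0891]
tool_rot: [-0.0, 1.0, -0.001, 0.001]
contact_force: [-0.0, 0.3, -2.9]
gripper_width: 0.338
grasp_force: 62.7
```

Emit:
apply_moves:
  targets:
    - {"translation": [0, 0, 0.1], "twist": 0, "hand": 0.3}
    - {"translation": [0, -0.09, 0], "twist": 0, "hand": 0.3}
    - {"translation": [0, -0.09, 0], "twist": 0, "hand": 0.3}
    - {"translation": [0, -0.07, 0], "twist": 0, "hand": 0.3}
    - {"translation": [0, 0, 0], "twist": 0, "hand": 0.3}

```text
time: 9.05
tool_pos: [0.4665, 0.3733, 0.0787]
tool_rot: [-0.0, 1.0, 0.001, 0.0]
contact_force: [0.1, -0.1, -2.0]
gripper_width: 0.334
grasp_force: 62.8
```

Emit:
apply_moves:
  targets:
    - {"translation": [0, 0, 0.05], "twist": 0, "hand": 0.3}
    - {"translation": [0, 0, 0], "twist": 0, "hand": 0.3}

```text
time: 9.25
tool_pos: [0.467, 0.3734, 0.0784]
tool_rot: [-0.001, 1.0, 0.0, -0.0]
contact_force: [-11.5, -4.3, 19.6]
gripper_width: 0.337
grasp_force: 66.8
```

Emit:
apply_moves:
  targets:
    - {"translation": [0, 0, -0.04], "twist": 0, "hand": 0.3}
    - {"translation": [0, 0, 0], "twist": 0, "hand": 0.5}
    - {"translation": [0, 0, 0], "twist": 0, "hand": 0.7}
    - {"translation": [0, 0, 0], "twist": 0, "hand": 1}
    - {"translation": [0, 0, 0], "twist": 0, "hand": 1}
    - {"translation": [0, 0, 0], "twist": 0, "hand": 1}
    - {"translation": [0, 0, 0], "twist": 0, "hand": 1}

```text
time: 9.95
tool_pos: [0.4666, 0.372, 0.0774]
tool_rot: [-0.0, 1.0, -0.0, 0.0]
contact_force: [-0.9, -0.5, 1.0]
gripper_width: 1.003
grasp_force: 0.0
```

Emit:
apply_moves:
  targets:
    - {"translation": [0, 0, -0.3], "twist": 0, "hand": 1}
    - {"translation": [0, 0, -0.4], "twist": 0, "hand": 1}
    - {"translation": [0, 0, -0.5], "twist": 0, "hand": 1}
    - {"translation": [0, 0, -0.5], "twist": 0, "hand": 1}
    - {"translation": [0, 0, -0.5], "twist": 0, "hand": 1}
    - {"translation": [0, 0, -0.5], "twist": 0, "hand": 1}
    - {"translation": [0, 0, -0.5], "twist": 0, "hand": 1}
    - {"translation": [0, 0, 0], "twist": 0, "hand": 1}

```text
time: 10.75
tool_pos: [0.4683, 0.373, 0.4081]
tool_rot: [-0.004, 1.0, -0.0, 0.007]
contact_force: [0.5, 0.4, 1.4]
gripper_width: 0.998
grasp_force: 0.0
```

```bash
python3 - <<'E'
from h import *
G=grab_frame("wrist")
m=mask_of("wrist","cover",pxs("wrist",[[.467,.373,.03]])[0])
if m: print(fit([("wrist",m[0])],box(.136,.2,.003,.043),(.467,.373,.0)))
m=mask_of("wrist","mat",pxs("wrist",[[.467,.373,.03]])[0])
if m: print("mat",fit([("wrist",m[0])],box(.18,.24,.0,.003),(.467,.373,.0)))
p=np.array([.5344,-.0937,.133]); save("top","t4",(230,110,510,310),2.85)
plan(.5344,-.0937,.42,0.133)
E
```

```text
(array([ 4.62160274e-01,  3.69467006e-01, -1.78628413e-05]), np.float64(0.04196827954403348))
t 10.9 at [0.4661 0.3717 0.3954] yaw -0.0 twist -1.33 shift [ 0.06   4.703 -0.246] rows>= 9.4
```

View pics/t4.png

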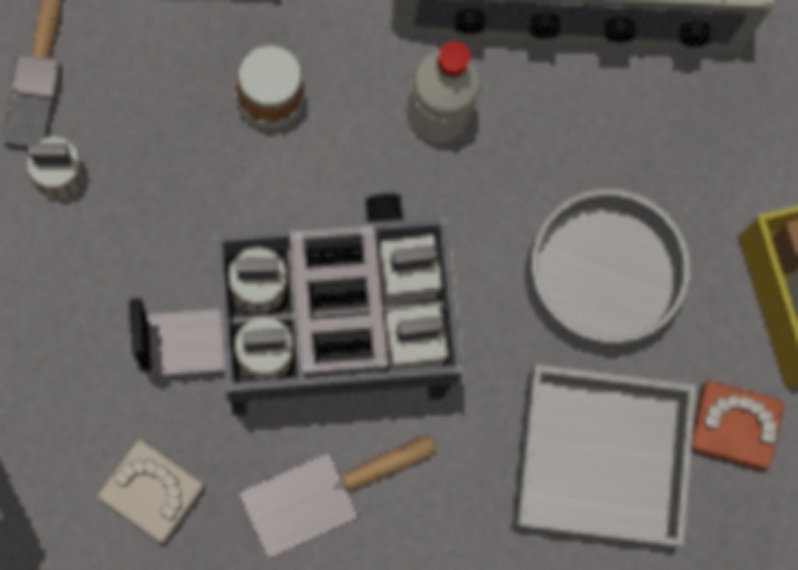

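The box holds two round cartridges at crop (258,278) and (265,347) and two square ones at crop (411,265) and (417,333). A loose round one stands at crop (53,163). The cover lies on the mat within 10 mm of centre. I turn the fingers across the fins and go above the unit.

```bash
python3 - <<'E'
from h import *
s=state(); print(s["joint_pos"],yaw())
plan(.52,-.06,.42,-1.438)
E
```

```text
[ 5.48371619e-01 -5.86949552e-02  1.49133217e+00  2.82282899e-05
  1.71173250e+00  2.11936099e+00] -0.00018911669774556957
t 10.9 at [0.4661 0.3717 0.3954] yaw -0.0 twist 14.38 shift [ 4.35   0.038 -0.246] rows>= 8.7
```

Emit:
apply_moves:
  targets:
    - {"translation": [0, 0, 0], "twist": -1, "hand": 1}
    - {"translation": [0, 0, 0], "twist": -1, "hand": 1}
    - {"translation": [0, 0, 0], "twist": -1, "hand": 1}
    - {"translation": [0, 0, 0], "twist": -1, "hand": 1}
    - {"translation": [0, 0, 0], "twist": -1, "hand": 1}
    - {"translation": [0, 0, 0], "twist": -1, "hand": 1}
    - {"translation": [0, 0, 0], "twist": -1, "hand": 1}
    - {"translation": [0, 0, 0], "twist": -1, "hand": 1}

```text
time: 11.75
tool_pos: [0.4659, 0.3716, 0.394]
tool_rot: [0.0, 0.92, 0.391, -0.003]
contact_force: [0.1, 0.2, -1.2]
gripper_width: 0.997
grasp_force: 0.0
```

Emit:
apply_moves:
  targets:
    - {"translation": [0, 0, 0], "twist": -1, "hand": 0.6}
    - {"translation": [0, 0, 0], "twist": -1, "hand": 0.6}
    - {"translation": [0, 0, 0], "twist": -1, "hand": 0.6}
    - {"translation": [0, 0, 0], "twist": -1, "hand": 0.6}
    - {"translation": [0, 0, 0], "twist": -1, "hand": 0.6}
    - {"translation": [0, 0, 0], "twist": -1, "hand": 0.6}
    - {"translation": [0, 0, 0], "twist": -1, "hand": 0.6}
    - {"translation": [0, 0, 0], "twist": -1, "hand": 0.6}

```text
time: 12.55
tool_pos: [0.4659, 0.3716, 0.394]
tool_rot: [-0.001, 0.695, 0.719, -0.003]
contact_force: [0.4, 0.1, -0.6]
gripper_width: 0.604
grasp_force: 0.0
```

Emit:
apply_moves:
  targets:
    - {"translation": [0, 0, 0], "twist": -1, "hand": 0.6}
    - {"translation": [0, 0, 0], "twist": -0.04, "hand": 0.6}
    - {"translation": [-0.446, -0.006, 0], "twist": 0, "hand": 0.6}
    - {"translation": [-0.446, -0.006, 0], "twist": 0, "hand": 0.6}
    - {"translation": [-0.446, -0.006, 0], "twist": 0, "hand": 0.6}
    - {"translation": [-0.446, -0.006, 0], "twist": 0, "hand": 0.6}
    - {"translation": [-0.446, -0.006, 0], "twist": 0, "hand": 0.6}
    - {"translation": [-0.446, -0.006, 0], "twist": 0, "hand": 0.6}

```text
time: 13.35
tool_pos: [0.4979, 0.1045, 0.3956]
tool_rot: [-0.001, 0.659, 0.752, -0.001]
contact_force: [0.3, -0.6, -0.5]
gripper_width: 0.6
grasp_force: 0.0
```

Emit:
apply_moves:
  targets:
    - {"translation": [-0.446, -0.006, 0], "twist": 0, "hand": 0.6}
    - {"translation": [-0.446, -0.006, 0], "twist": 0, "hand": 0.6}
    - {"translation": [-0.446, -0.006, 0], "twist": 0, "hand": 0.6}
    - {"translation": [-0.446, -0.006, 0], "twist": 0, "hand": 0.6}
    - {"translation": [-0.446, -0.006, 0], "twist": 0, "hand": 0.6}
    - {"translation": [-0.446, -0.006, 0], "twist": 0, "hand": 0.6}
    - {"translation": [0, 0, 0], "twist": 0, "hand": 0.6}
    - {"translation": [0, 0, 0], "twist": 0, "hand": 0.6}

```text
time: 14.15
tool_pos: [0.5299, -0.1602, 0.3954]
tool_rot: [-0.002, 0.66, 0.751, -0.0]
contact_force: [-1.5, -0.6, -0.7]
gripper_width: 0.601
grasp_force: 0.0
```

```bash
python3 - <<'E'
from h import *
plan(.5344,-.0937,.42,1.704)
save("wrist","w5")
for q in("round_1","square_1"):
  for d in recognise("wrist",q): print(q,round(d["score"],2),np.round(d["point"],3),px("wrist",d["point"]).round())
P=np.array([.5344,-.0937,.133])
for a in(-1,1):
  for b in(-1,1): 
    w=at(P,a*.031,b*.066); print(a,b,w.round(4),px("wrist",[*w,.172]).round(1))
E
```

```text
t 14.2 at [ 0.5299 -0.1602  0.3954] yaw 1.7 twist -0.04 shift [ 0.653  0.133 -0.246] rows>= 1.4
round_1 0.86 [ 0.554 -0.021  0.136] [366.  42.]
square_1 0.92 [ 0.514 -0.152  0.138] [300. 191.]
square_1 0.65 [ 0.574 -0.146  0.14 ] [366. 193.]
square_1 0.55 [ 0.602 -0.351  0.005] [350. 329.]
-1 -1 [ 0.5124 -0.1632] [294.4 209.9]
-1 1 [ 0.4949 -0.0324] [291.9  38.3]
1 -1 [ 0.5739 -0.155 ] [368.1 210. ]
1 1 [ 0.5564 -0.0242] [374.   38.4]
```

View pics/w5.png

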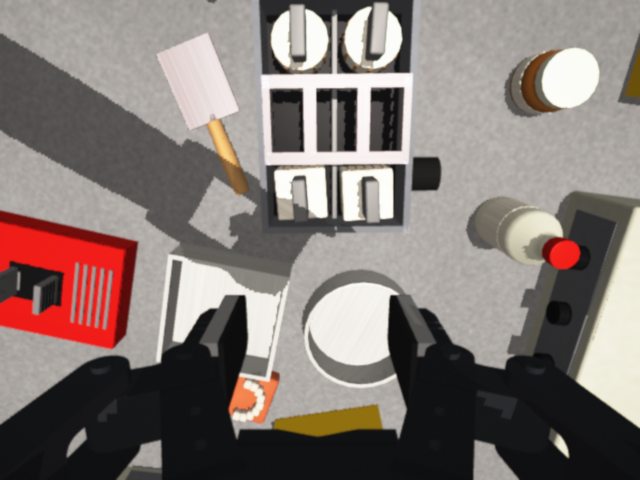

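The wrist view shows square cartridges with fins near (299,195) and (372,195), and rounds with fins near (297,30) and (379,30). The cartridges sit loose in their cells, so I segment the fins' top faces.

```bash
python3 - <<'E'
from h import *
f=cv2.imread("pics/w5.png"); g=cv2.cvtColor(f,cv2.COLOR_BGR2GRAY); 
cv2.imwrite("pics/w5c.png",cv2.resize(f[0:240,255:420],None,fx=2.5*1,fy=2.5,interpolation=cv2.INTER_CUBIC))
print(g[195,285:320]); print(g[170:230:2,299]); print(g[170:230:2,372]);print(g[0:72:2,297]);print(g[30,280:315])
E
```

```text
[253 253 253 253 253 250 239 170 150 175 182 184 185 187 188 189 191 190
 185 167 132 116 203 250 253 253 253 253 253 253 253 253 253 253 253]
[246 252 242  95  70 132 186 193 192 191 190 189 189 188 187 186 184 172
 138  82  81  82  81  82  82  77  59  53  60  73]
[243 252 250 147  68  98 174 197 196 195 194 193 192 191 190 188 186 186
 184 183 181 180 179 178 177 174 121  67 124 162]
[ 41  43 108 185 197 197 198 199 199 199 199 200 200 200 200 201 200 200
 200 202 202 202 201 201 202 201 200 166  82  47  49 120 171 173 189 129]
[252 252 252 252 252 252 252 251 240 177 143 166 185 191 193 196 198 201
 203 205 207 208 202 179 140 130 210 249 252 252 252 252 252 252 252]
```

View pics/w5c.png

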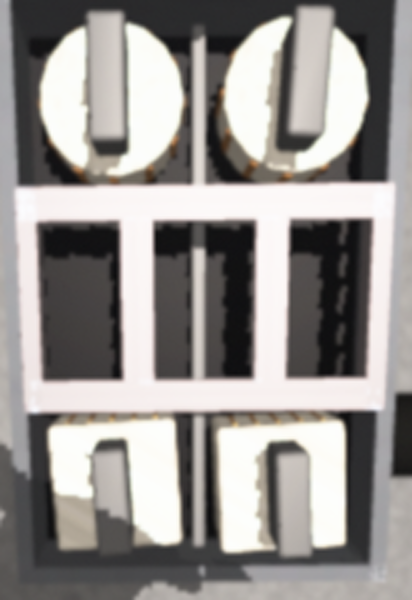

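```bash
python3 - <<'E'
from h import *
for n,uv,z in(("A",(300.2,201.6),.172),("B",(372.6,202),.172),("Rl",(297.8,29.6),.172),("Rr",(379.8,28),.172),("sqtray",(219.5,317),.05),("c1",(171,253),.05),("c2",(290,277),.05),("c3",(268,381),.05),("rtray",(358,335),.05),("rL",(304,330),.05),("rT",(356,283),.05)):
    print(n,ray("wrist",uv,z).round(4))
w=ray("wrist",(300.2,201.6),.172); plan(w[0],w[1],.169,1.704)
E
```

```text
A [ 0.5164 -0.1556  0.172 ]
B [ 0.5764 -0.1478  0.172 ]
Rl [ 0.4986 -0.0259  0.172 ]
Rr [ 0.5595 -0.0166  0.172 ]
sqtray [ 0.4341 -0.3335  0.05  ]
c1 [ 0.3721 -0.2591  0.05  ]
c2 [ 0.5135 -0.2702  0.05  ]
c3 [ 0.502  -0.4149  0.05  ]
rtray [ 0.6058 -0.335   0.05  ]
rL [ 0.5387 -0.3371  0.05  ]
rT [ 0.5925 -0.2673  0.05  ]
t 14.3 at [ 0.5302 -0.1584  0.3968] yaw 1.705 twist 0.01 shift [ 0.046 -0.133  2.278] rows>= 4.6
```

Emit:
apply_moves:
  targets:
    - {"translation": [0.046, -0.133, 0.3], "twist": 0, "hand": 0.6}
    - {"translation": [0, 0, 0.4], "twist": 0, "hand": 0.6}
    - {"translation": [0, 0, 0.4], "twist": 0, "hand": 0.6}
    - {"translation": [0, 0, 0.4], "twist": 0, "hand": 0.6}
    - {"translation": [0, 0, 0.4], "twist": 0, "hand": 0.6}
    - {"translation": [0, 0, 0.3], "twist": 0, "hand": 0.6}
    - {"translation": [0, 0, 0.08], "twist": 0, "hand": 0.6}
    - {"translation": [0, 0, 0], "twist": 0, "hand": 0.6}

```text
time: 15.1
tool_pos: [0.5159, -0.1555, 0.1683]
tool_rot: [-0.001, 0.658, 0.753, -0.0]
contact_force: [0.4, -0.3, 0.5]
gripper_width: 0.598
grasp_force: 0.0
```

Emit:
apply_moves:
  targets:
    - {"translation": [0, 0, 0], "twist": 0, "hand": 0.3}
    - {"translation": [0, 0, 0], "twist": 0, "hand": 0}
    - {"translation": [0, 0, 0], "twist": 0, "hand": 0}
    - {"translation": [0, 0, 0], "twist": 0, "hand": 0}
    - {"translation": [0, 0, 0], "twist": 0, "hand": 0}
    - {"translation": [0, 0, 0], "twist": 0, "hand": 0}

```text
time: 15.7
tool_pos: [0.5175, -0.1573, 0.1711]
tool_rot: [0.001, 0.659, 0.752, 0.0]
contact_force: [0.3, 0.4, 5.6]
gripper_width: 0.126
grasp_force: 61.5
```

Emit:
apply_moves:
  targets:
    - {"translation": [0, 0, -0.2], "twist": 0, "hand": 0}
    - {"translation": [0, 0, -0.4], "twist": 0, "hand": 0}
    - {"translation": [0, 0, -0.4], "twist": 0, "hand": 0}
    - {"translation": [0, 0, -0.4], "twist": 0, "hand": 0}
    - {"translation": [0, 0, -0.1], "twist": 1, "hand": 0}
    - {"translation": [0, 0, 0], "twist": 1, "hand": 0}
    - {"translation": [-0.305, -0.142, 0], "twist": 0, "hand": 0}
    - {"translation": [-0.305, -0.142, 0], "twist": 0, "hand": 0}

```text
time: 16.5
tool_pos: [0.4836, -0.2157, 0.3187]
tool_rot: [-0.0, 0.73, 0.684, -0.0]
contact_force: [0.6, -0.6, -0.8]
gripper_width: 0.126
grasp_force: 60.5
```

Emit:
apply_moves:
  targets:
    - {"translation": [-0.305, -0.142, 0], "twist": 0, "hand": 0}
    - {"translation": [-0.305, -0.142, 0], "twist": 0, "hand": 0}
    - {"translation": [-0.305, -0.142, 0], "twist": 0, "hand": 0}
    - {"translation": [0, 0, 0], "twist": 0, "hand": 0}
    - {"translation": [0, 0, 0], "twist": 0, "hand": 0}
    - {"translation": [0, 0, 0], "twist": 0, "hand": 0}

```text
time: 17.1
tool_pos: [0.4357, -0.3035, 0.3189]
tool_rot: [-0.0, 0.73, 0.683, 0.0]
contact_force: [0.1, -0.1, -0.7]
gripper_width: 0.132
grasp_force: 60.5
```

```bash
python3 - <<'E'
from h import *
s=state(); print(s["gripper_width"],s["grasp_force"],s["contact_force"]); plan(.436,-.3045,.088,1.50)
E
```

```text
0.13200003614144787 60.509912967681885 [ 0.12955726 -0.09298109 -0.71946167]
t 17.1 at [ 0.4357 -0.3035  0.3189] yaw 1.504 twist 0.04 shift [-0.01   0.004  2.309] rows>= 4.6
```

Emit:
apply_moves:
  targets:
    - {"translation": [-0.01, 0, 0.4], "twist": 0, "hand": 0}
    - {"translation": [0, 0, 0.4], "twist": 0, "hand": 0}
    - {"translation": [0, 0, 0.4], "twist": 0, "hand": 0}
    - {"translation": [0, 0, 0.4], "twist": 0, "hand": 0}
    - {"translation": [0, 0, 0.4], "twist": 0, "hand": 0}
    - {"translation": [0, 0, 0.2], "twist": 0, "hand": 0}
    - {"translation": [0, 0, 0.1], "twist": 0, "hand": 0}
    - {"translation": [0, 0, 0], "twist": 0, "hand": 0}

```text
time: 17.9
tool_pos: [0.4357, -0.3043, 0.0888]
tool_rot: [-0.001, 0.73, 0.684, -0.0]
contact_force: [-0.7, 0.7, -0.2]
gripper_width: 0.129
grasp_force: 60.5
```

Emit:
apply_moves:
  targets:
    - {"translation": [0, 0, 0], "twist": 0, "hand": 0.2}
    - {"translation": [0, 0, 0], "twist": 0, "hand": 0.5}
    - {"translation": [0, 0, 0], "twist": 0, "hand": 0.5}
    - {"translation": [0, 0, 0], "twist": 0, "hand": 0.5}
    - {"translation": [0, 0, -0.2], "twist": 0, "hand": 0.5}
    - {"translation": [0, 0, -0.4], "twist": 0, "hand": 0.5}
    - {"translation": [0, 0, -0.4], "twist": 0, "hand": 0.6}
    - {"translation": [0, 0, -0.4], "twist": 0, "hand": 0.6}

```text
time: 18.7
tool_pos: [0.4352, -0.305, 0.231]
tool_rot: [0.0, 0.73, 0.683, 0.0]
contact_force: [1.2, -1.1, 0.3]
gripper_width: 0.601
grasp_force: 0.0
```

Emit:
apply_moves:
  targets:
    - {"translation": [0, 0, -0.4], "twist": -1, "hand": 0.6}
    - {"translation": [0, 0, -0.4], "twist": -1, "hand": 0.6}
    - {"translation": [0, 0, 0], "twist": 0, "hand": 0.6}
    - {"translation": [0, 0, 0], "twist": 0, "hand": 0.6}

```text
time: 19.1
tool_pos: [0.4358, -0.3055, 0.3111]
tool_rot: [0.002, 0.659, 0.752, -0.0]
contact_force: [0.7, -0.3, -0.3]
gripper_width: 0.598
grasp_force: 0.0
```

```bash
python3 - <<'E'
from h import *
plan(.5764,-.1478,.29,1.704)
for d in recognise("top","square_1"): print(round(d["score"],2),np.round(d["point"],3))
E
```

```text
t 19.1 at [ 0.4358 -0.3055  0.3111] yaw 1.703 twist -0.01 shift [1.377 1.603 0.211] rows>= 4.2
0.78 [ 0.503 -0.155  0.138]
0.55 [ 0.566 -0.147  0.137]
```

Emit:
apply_moves:
  targets:
    - {"translation": [0.275, 0.321, 0], "twist": 0, "hand": 0.6}
    - {"translation": [0.275, 0.321, 0], "twist": 0, "hand": 0.6}
    - {"translation": [0.275, 0.321, 0], "twist": 0, "hand": 0.6}
    - {"translation": [0.275, 0.321, 0], "twist": 0, "hand": 0.6}
    - {"translation": [0.275, 0.321, 0], "twist": 0, "hand": 0.6}
    - {"translation": [0, 0, 0.3], "twist": 0, "hand": 0.6}
    - {"translation": [0, 0, 0.4], "twist": 0, "hand": 0.6}
    - {"translation": [0, 0, 0], "twist": 0, "hand": 0.6}

```text
time: 19.95
tool_pos: [0.5721, -0.1455, 0.2298]
tool_rot: [-0.008, 0.658, 0.753, -0.003]
contact_force: [-0.1, 0.4, -0.8]
gripper_width: 0.598
grasp_force: 0.0
```

```bash
python3 - <<'E'
from h import *
plan(.5764,-.1478,.169,1.704)
grab_frame("top")
for q in("square_1","round_1"):
  for d in recognise("top",q): print(q,round(d["score"],2),np.round(d["point"],3))
E
```

```text
t 19.9 at [ 0.5721 -0.1455  0.2298] yaw 1.704 twist 0.0 shift [-0.029  0.04   0.608] rows>= 1.2
square_1 0.8 [ 0.427 -0.299  0.052]
square_1 0.51 [0.386 0.075 0.022]
round_1 0.58 [ 0.555 -0.02   0.134]
round_1 0.52 [0.669 0.174 0.043]
```

Emit:
apply_moves:
  targets:
    - {"translation": [0, 0, 0.3], "twist": 0, "hand": 0.6}
    - {"translation": [0, 0, 0.3], "twist": 0, "hand": 0.6}
    - {"translation": [0, 0, 0.1], "twist": 0, "hand": 0.6}
    - {"translation": [0, 0, 0], "twist": 0, "hand": 0.6}
    - {"translation": [0, 0, 0], "twist": 0, "hand": 0.6}

```text
time: 20.6
tool_pos: [0.5774, -0.1482, 0.1717]
tool_rot: [0.002, 0.659, 0.752, 0.001]
contact_force: [0.2, -0.9, 0.7]
gripper_width: 0.6
grasp_force: 0.0
```

Emit:
apply_moves:
  targets:
    - {"translation": [0, 0, 0], "twist": 0, "hand": 0.3}
    - {"translation": [0, 0, 0], "twist": 0, "hand": 0}
    - {"translation": [0, 0, 0], "twist": 0, "hand": 0}
    - {"translation": [0, 0, 0], "twist": 0, "hand": 0}
    - {"translation": [0, 0, 0], "twist": 0, "hand": 0}
    - {"translation": [0, 0, 0], "twist": 0, "hand": 0}

```text
time: 21.2
tool_pos: [0.5767, -0.1479, 0.1703]
tool_rot: [0.001, 0.659, 0.753, 0.0]
contact_force: [-0.4, -0.9, 4.9]
gripper_width: 0.128
grasp_force: 60.9
```

Emit:
apply_moves:
  targets:
    - {"translation": [0, 0, -0.2], "twist": 0, "hand": 0}
    - {"translation": [0, 0, -0.4], "twist": 0, "hand": 0}
    - {"translation": [0, 0, -0.4], "twist": 0, "hand": 0}
    - {"translation": [0, 0, -0.4], "twist": 0, "hand": 0}
    - {"translation": [0, 0, -0.1], "twist": 1, "hand": 0}
    - {"translation": [0, 0, 0], "twist": 1, "hand": 0}
    - {"translation": [-0.328, -0.187, 0], "twist": 0, "hand": 0}
    - {"translation": [-0.328, -0.187, 0], "twist": 0, "hand": 0}

```text
time: 22.0
tool_pos: [0.5341, -0.2103, 0.3182]
tool_rot: [-0.001, 0.73, 0.684, -0.0]
contact_force: [0.5, -0.5, -0.6]
gripper_width: 0.133
grasp_force: 60.2
```

Emit:
apply_moves:
  targets:
    - {"translation": [-0.328, -0.187, 0], "twist": 0, "hand": 0}
    - {"translation": [-0.328, -0.187, 0], "twist": 0, "hand": 0}
    - {"translation": [-0.328, -0.187, 0], "twist": 0, "hand": 0}
    - {"translation": [-0.328, -0.187, 0], "twist": 0, "hand": 0}
    - {"translation": [-0.328, -0.187, 0], "twist": 0, "hand": 0}
    - {"translation": [0, 0, 0], "twist": 0, "hand": 0}
    - {"translation": [0, 0, 0], "twist": 0, "hand": 0}
    - {"translation": [0, 0, 0], "twist": 0, "hand": 0}

```text
time: 22.8
tool_pos: [0.4306, -0.3671, 0.3186]
tool_rot: [-0.001, 0.73, 0.683, 0.0]
contact_force: [-0.0, 0.6, -1.1]
gripper_width: 0.127
grasp_force: 60.2
```

```bash
python3 - <<'E'
from h import *
s=state(); print(s["gripper_width"],s["grasp_force"],s["contact_force"]); plan(.431,-.3685,.088,1.50)
E
```

```text
0.12704351756755763 60.21855711936951 [-0.02567676  0.55528573 -1.08473642]
t 22.8 at [ 0.4306 -0.3671  0.3186] yaw 1.505 twist 0.05 shift [-0.014  0.005  2.306] rows>= 4.6
```

Emit:
apply_moves:
  targets:
    - {"translation": [-0.014, 0, 0.4], "twist": 0, "hand": 0}
    - {"translation": [0, 0, 0.4], "twist": 0, "hand": 0}
    - {"translation": [0, 0, 0.4], "twist": 0, "hand": 0}
    - {"translation": [0, 0, 0.4], "twist": 0, "hand": 0}
    - {"translation": [0, 0, 0.4], "twist": 0, "hand": 0}
    - {"translation": [0, 0, 0.2], "twist": 0, "hand": 0}
    - {"translation": [0, 0, 0.1], "twist": 0, "hand": 0}
    - {"translation": [0, 0, 0], "twist": 0, "hand": 0}

```text
time: 23.6
tool_pos: [0.4302, -0.3679, 0.088]
tool_rot: [-0.001, 0.73, 0.684, 0.0]
contact_force: [0.4, 0.7, -0.1]
gripper_width: 0.125
grasp_force: 60.2
```

Emit:
apply_moves:
  targets:
    - {"translation": [0, 0, 0], "twist": 0, "hand": 0.2}
    - {"translation": [0, 0, 0], "twist": 0, "hand": 0.5}
    - {"translation": [0, 0, 0], "twist": 0, "hand": 0.5}
    - {"translation": [0, 0, 0], "twist": 0, "hand": 0.5}
    - {"translation": [0, 0, -0.2], "twist": 0, "hand": 0.5}
    - {"translation": [0, 0, -0.4], "twist": 0, "hand": 0.5}
    - {"translation": [0, 0, -0.4], "twist": 0, "hand": 0.6}
    - {"translation": [0, 0, -0.4], "twist": 0, "hand": 0.6}

```text
time: 24.4
tool_pos: [0.43, -0.3692, 0.2311]
tool_rot: [0.0, 0.73, 0.683, 0.0]
contact_force: [-0.4, -0.1, -0.2]
gripper_width: 0.597
grasp_force: 0.0
```

Emit:
apply_moves:
  targets:
    - {"translation": [0, 0, -0.4], "twist": -1, "hand": 0.6}
    - {"translation": [0, 0, -0.4], "twist": -1, "hand": 0.6}
    - {"translation": [0.413, 0.141, 0], "twist": 0, "hand": 0.6}
    - {"translation": [0.413, 0.141, 0], "twist": 0, "hand": 0.6}
    - {"translation": [0.413, 0.141, 0], "twist": 0, "hand": 0.6}
    - {"translation": [0.413, 0.141, 0], "twist": 0, "hand": 0.6}
    - {"translation": [0.413, 0.141, 0], "twist": 0, "hand": 0.6}
    - {"translation": [0.413, 0.141, 0], "twist": 0, "hand": 0.6}

```text
time: 25.2
tool_pos: [0.4812, -0.1108, 0.3099]
tool_rot: [0.001, 0.659, 0.752, 0.0]
contact_force: [0.8, -1.1, 0.3]
gripper_width: 0.599
grasp_force: 0.0
```

Emit:
apply_moves:
  targets:
    - {"translation": [0.413, 0.141, 0], "twist": 0, "hand": 0.6}
    - {"translation": [0.413, 0.141, 0], "twist": 0, "hand": 0.6}
    - {"translation": [0, 0, 0], "twist": 0, "hand": 0.6}
    - {"translation": [0, 0, 0], "twist": 0, "hand": 0.6}
    - {"translation": [0, 0, 0], "twist": 0, "hand": 0.6}

```text
time: 25.7
tool_pos: [0.4981, -0.0277, 0.3095]
tool_rot: [0.0, 0.659, 0.752, -0.0]
contact_force: [-0.3, 0.1, -0.6]
gripper_width: 0.596
grasp_force: 0.0
```

```bash
python3 - <<'E'
from h import *
plan(.4986,-.0259,.169,1.704)
for c in("top","wrist"):
  save(c,c+"6")
  for q in("square_1","round_1"):
    for d in recognise(c,q): print(c,q,round(d["score"],2),np.round(d["point"],3),px(c,d["point"]).round())
E
```

```text
t 25.7 at [ 0.4981 -0.0277  0.3095] yaw 1.703 twist -0.01 shift [0.017 0.008 1.405] rows>= 2.8
top square_1 0.83 [ 0.423 -0.362  0.055] [453. 273.]
top round_1 0.91 [0.67  0.174 0.044] [250. 169.]
wrist square_1 0.75 [ 0.449 -0.282  0.05 ] [240. 425.]
wrist round_1 0.79 [ 0.5   -0.024  0.139] [319. 217.]
wrist round_1 0.74 [ 0.746 -0.011  0.071] [598. 222.]
wrist round_1 0.7 [0.671 0.159 0.027] [542.   9.]
wrist round_1 0.59 [ 0.548 -0.015  0.134] [387. 213.]
```

View pics/wrist6.png

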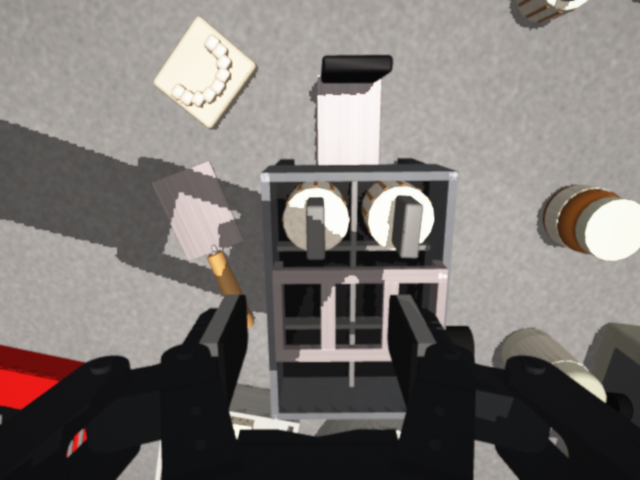

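The wrist view shows both squares gone from the box. The round fins are at (315,230) and (407,230), and the gate handle top is near (356,63). I grasp the left round.

Emit:
apply_moves:
  targets:
    - {"translation": [0.017, 0, 0.4], "twist": 0, "hand": 0.6}
    - {"translation": [0, 0, 0.4], "twist": 0, "hand": 0.6}
    - {"translation": [0, 0, 0.4], "twist": 0, "hand": 0.6}
    - {"translation": [0, 0, 0.2], "twist": 0, "hand": 0.6}
    - {"translation": [0, 0, 0], "twist": 0, "hand": 0.6}
    - {"translation": [0, 0, 0], "twist": 0, "hand": 0.3}
    - {"translation": [0, 0, 0], "twist": 0, "hand": 0}
    - {"translation": [0, 0, 0], "twist": 0, "hand": 0}

```text
time: 26.8
tool_pos: [0.4992, -0.0255, 0.1715]
tool_rot: [0.002, 0.659, 0.752, 0.001]
contact_force: [2.8, -1.0, -1.4]
gripper_width: 0.121
grasp_force: 60.6
```

Emit:
apply_moves:
  targets:
    - {"translation": [0, 0, 0], "twist": 0, "hand": 0}
    - {"translation": [0, 0, 0], "twist": 0, "hand": 0}
    - {"translation": [0, 0, -0.2], "twist": 0, "hand": 0}
    - {"translation": [0, 0, -0.4], "twist": 0, "hand": 0}
    - {"translation": [0, 0, -0.4], "twist": 0, "hand": 0}
    - {"translation": [0, 0, -0.4], "twist": 0, "hand": 0}
    - {"translation": [0, 0, -0.1], "twist": 0, "hand": 0}
    - {"translation": [0, 0, 0], "twist": 0, "hand": 0}

```text
time: 27.6
tool_pos: [0.4987, -0.0253, 0.3214]
tool_rot: [0.002, 0.659, 0.753, 0.001]
contact_force: [-0.6, 0.4, -1.6]
gripper_width: 0.123
grasp_force: 60.7
```

```bash
python3 - <<'E'
from h import *
s=state(); print(s["gripper_width"],s["grasp_force"],s["contact_force"]); 
plan(.588,-.312,.32)
E
```

```text
0.12289561000217436 60.737797021865845 [-0.62270396  0.36039641 -1.56588155]
t 27.6 at [ 0.4987 -0.0253  0.3214] yaw 1.704 twist 0 shift [-2.96   0.504  0.014] rows>= 6.0
```

Emit:
apply_moves:
  targets:
    - {"translation": [-0.425, 0.045, 0], "twist": 0, "hand": 0}
    - {"translation": [-0.425, 0.045, 0], "twist": 0, "hand": 0}
    - {"translation": [-0.425, 0.045, 0], "twist": 0, "hand": 0}
    - {"translation": [-0.425, 0.045, 0], "twist": 0, "hand": 0}
    - {"translation": [-0.425, 0.045, 0], "twist": 0, "hand": 0}
    - {"translation": [-0.425, 0.045, 0], "twist": 0, "hand": 0}
    - {"translation": [-0.425, 0.045, 0], "twist": 0, "hand": 0}
    - {"translation": [-0.425, 0.045, 0], "twist": 0, "hand": 0}

```text
time: 28.4
tool_pos: [0.578, -0.3585, 0.3151]
tool_rot: [-0.003, 0.659, 0.752, -0.0]
contact_force: [1.5, 0.3, -1.1]
gripper_width: 0.125
grasp_force: 60.7
```

Emit:
apply_moves:
  targets:
    - {"translation": [0, 0, 0], "twist": 0, "hand": 0}
    - {"translation": [0, 0, 0], "twist": 0, "hand": 0}
    - {"translation": [0, 0, 0.4], "twist": 0, "hand": 0}
    - {"translation": [0, 0, 0.4], "twist": 0, "hand": 0}
    - {"translation": [0, 0, 0.4], "twist": 0, "hand": 0}

```text
time: 28.9
tool_pos: [0.5783, -0.3554, 0.1973]
tool_rot: [-0.0, 0.658, 0.753, 0.0]
contact_force: [0.1, -0.4, -1.6]
gripper_width: 0.126
grasp_force: 60.7
```

```bash
python3 - <<'E'
from h import *
s=state(); print(s["gripper_width"],s["grasp_force"],s["contact_force"]); 
plan(.5797,-.3572,.087)
E
```

```text
0.12611362031627626 60.68611979484558 [ 0.08643976 -0.4290476  -1.57798173]
t 28.9 at [ 0.5783 -0.3554  0.1973] yaw 1.705 twist 0 shift [-0.02   0.011  1.103] rows>= 2.2
```

Emit:
apply_moves:
  targets:
    - {"translation": [0, 0, 0.4], "twist": 0, "hand": 0}
    - {"translation": [0, 0, 0.4], "twist": 0, "hand": 0}
    - {"translation": [0, 0, 0.2], "twist": 0, "hand": 0}
    - {"translation": [0, 0, 0.1], "twist": 0, "hand": 0}
    - {"translation": [0, 0, 0], "twist": 0, "hand": 0}
    - {"translation": [0, 0, 0], "twist": 0, "hand": 0.2}
    - {"translation": [0, 0, 0], "twist": 0, "hand": 0.5}
    - {"translation": [0, 0, 0], "twist": 0, "hand": 0.5}

```text
time: 29.7
tool_pos: [0.5794, -0.3577, 0.0908]
tool_rot: [0.001, 0.658, 0.753, 0.0]
contact_force: [-0.2, -0.3, -0.1]
gripper_width: 0.499
grasp_force: 0.0
```

Emit:
apply_moves:
  targets:
    - {"translation": [0, 0, 0], "twist": 0, "hand": 0.5}
    - {"translation": [0, 0, -0.24], "twist": 0, "hand": 0.5}
    - {"translation": [0, 0, -0.4], "twist": 0, "hand": 0.6}
    - {"translation": [0, 0, -0.4], "twist": 0, "hand": 0.6}
    - {"translation": [0, 0, -0.4], "twist": 0, "hand": 0.6}
    - {"translation": [0, 0, -0.4], "twist": 0, "hand": 0.6}
    - {"translation": [0, 0, -0.4], "twist": 0, "hand": 0.6}
    - {"translation": [0.425, 0.0315, 0], "twist": 0, "hand": 0.6}

```text
time: 30.5
tool_pos: [0.5779, -0.3193, 0.3222]
tool_rot: [0.007, 0.66, 0.751, 0.0]
contact_force: [0.4, 0.8, 1.5]
gripper_width: 0.598
grasp_force: 0.0
```

Emit:
apply_moves:
  targets:
    - {"translation": [0.425, 0.0315, 0], "twist": 0, "hand": 0.6}
    - {"translation": [0.425, 0.0315, 0], "twist": 0, "hand": 0.6}
    - {"translation": [0.425, 0.0315, 0], "twist": 0, "hand": 0.6}
    - {"translation": [0.425, 0.0315, 0], "twist": 0, "hand": 0.6}
    - {"translation": [0.425, 0.0315, 0], "twist": 0, "hand": 0.6}
    - {"translation": [0.425, 0.0315, 0], "twist": 0, "hand": 0.6}
    - {"translation": [0.425, 0.0315, 0], "twist": 0.7, "hand": 0.6}
    - {"translation": [0, 0, 0], "twist": 0, "hand": 0.6}

```text
time: 31.3
tool_pos: [0.5582, -0.0129, 0.3139]
tool_rot: [-0.0, 0.683, 0.731, 0.001]
contact_force: [0.0, -1.2, -0.3]
gripper_width: 0.6
grasp_force: 0.0
```

Emit:
apply_moves:
  targets:
    - {"translation": [0, 0, 0], "twist": 0, "hand": 0.6}
    - {"translation": [0, 0, 0], "twist": 0, "hand": 0.6}
    - {"translation": [0, 0, 0], "twist": 0, "hand": 0.6}

```text
time: 31.6
tool_pos: [0.5587, -0.0183, 0.3133]
tool_rot: [0.0, 0.685, 0.728, -0.0]
contact_force: [-0.1, -0.0, -0.3]
gripper_width: 0.597
grasp_force: 0.0
```

```bash
python3 - <<'E'
from h import *
plan(.5595,-.0166,.169)
f=save("wrist","w7"); 
u=px("wrist",[.5595,-.0166,.172]); print(u)
g=cv2.cvtColor(f,cv2.COLOR_RGB2GRAY); x,y=u.astype(int)
print(g[y,x-20:x+20]); print(g[y-40:y+40:2,x])
print(g[y-15,x-20:x+20]);print(g[y+12,x-20:x+20])
for d in recognise("wrist","round_1"): print(round(d["score"],2),np.round(d["point"],3),px("wrist",d["point"]).round())
E
```

```text
t 31.6 at [ 0.5587 -0.0183  0.3133] yaw 1.632 twist 0 shift [0.016 0.009 1.443] rows>= 2.9
[317.04208608 229.64041892]
[183 183 183 185 186 187 186 181 162 120  88  84  86  87  87  87  88  87
  87  87  87  87  87  87  86  83  87 126 174 187 190 189 188 186 186 197
 234 252 253 254]
[252 254 254 253 165  72  72  73 103 168 196 197 195 195 190 146 118  87
  88  87  87  87  87  87  87  87  87  87  87  86  86  86  86  86  78  29
  15  15  20  59]
[188 188 188 188 188 188 188 182 159 120 126 144 154 159 171 188 194 195
 195 194 195 196 196 196 189 173 175 231 253 254 254 254 254 254 254 254
 254 254 254 254]
[180 181 182 183 185 185 184 182 174 144  97  81  85  87  88  88  87  87
  87  87  87  86  87  87  86  83  85 110 153 178 186 187 187 187 186 185
 185 185 185 182]
0.97 [ 0.554 -0.014  0.137] [309. 214.]
0.65 [0.669 0.156 0.02 ] [452.   7.]
0.57 [ 0.534 -0.061  0.105] [283. 260.]
```

Emit:
apply_moves:
  targets:
    - {"translation": [0.016, 0, 0.4], "twist": 0, "hand": 0.6}
    - {"translation": [0, 0, 0.4], "twist": 0, "hand": 0.6}
    - {"translation": [0, 0, 0.4], "twist": 0, "hand": 0.6}
    - {"translation": [0, 0, 0.24], "twist": 0, "hand": 0.6}
    - {"translation": [0, 0, 0], "twist": 0, "hand": 0.6}
    - {"translation": [0, 0, 0], "twist": 0, "hand": 0.3}
    - {"translation": [0, 0, 0], "twist": 0, "hand": 0}
    - {"translation": [0, 0, 0], "twist": 0, "hand": 0}

```text
time: 32.5
tool_pos: [0.5599, -0.0158, 0.1719]
tool_rot: [0.002, 0.685, 0.729, 0.001]
contact_force: [1.6, -0.4, -0.9]
gripper_width: 0.126
grasp_force: 60.9
```

Emit:
apply_moves:
  targets:
    - {"translation": [0, 0, 0], "twist": 0, "hand": 0}
    - {"translation": [0, 0, 0], "twist": 0, "hand": 0}
    - {"translation": [0, 0, -0.2], "twist": 0, "hand": 0}
    - {"translation": [0, 0, -0.4], "twist": 0, "hand": 0}
    - {"translation": [0, 0, -0.4], "twist": 0, "hand": 0}
    - {"translation": [0, 0, -0.4], "twist": 0, "hand": 0}
    - {"translation": [0, 0, -0.1], "twist": 0, "hand": 0}
    - {"translation": [0, 0, 0], "twist": 0, "hand": 0}

```text
time: 33.3
tool_pos: [0.5593, -0.0155, 0.3216]
tool_rot: [0.002, 0.684, 0.729, 0.001]
contact_force: [0.9, 0.5, -1.9]
gripper_width: 0.125
grasp_force: 61.0
```

```bash
python3 - <<'E'
from h import *
s=state(); print(s["gripper_width"],s["grasp_force"],s["contact_force"]); 
plan(.6379,-.3494,.32)
E
```

```text
0.12485492182754 60.994627475738525 [ 0.86532404  0.48032879 -1.85176323]
t 33.3 at [ 0.5593 -0.0155  0.3216] yaw 1.634 twist 0 shift [-3.382  0.574  0.016] rows>= 6.9
```

Emit:
apply_moves:
  targets:
    - {"translation": [-0.423, 0.072, 0], "twist": 0, "hand": 0}
    - {"translation": [-0.423, 0.072, 0], "twist": 0, "hand": 0}
    - {"translation": [-0.423, 0.072, 0], "twist": 0, "hand": 0}
    - {"translation": [-0.423, 0.072, 0], "twist": 0, "hand": 0}
    - {"translation": [-0.423, 0.072, 0], "twist": 0, "hand": 0}
    - {"translation": [-0.423, 0.072, 0], "twist": 0, "hand": 0}
    - {"translation": [-0.423, 0.072, 0], "twist": 0, "hand": 0}
    - {"translation": [-0.423, 0.072, 0], "twist": 0, "hand": 0}

```text
time: 34.1
tool_pos: [0.6366, -0.3507, 0.3149]
tool_rot: [-0.003, 0.685, 0.729, -0.0]
contact_force: [0.1, 0.2, -1.3]
gripper_width: 0.129
grasp_force: 60.9
```

Emit:
apply_moves:
  targets:
    - {"translation": [0, 0, 0], "twist": 0, "hand": 0}
    - {"translation": [0, 0, 0], "twist": 0, "hand": 0}
    - {"translation": [0, 0, 0.4], "twist": 0, "hand": 0}
    - {"translation": [0, 0, 0.4], "twist": 0, "hand": 0}
    - {"translation": [0, 0, 0.2], "twist": 0, "hand": 0}
    - {"translation": [0, 0, 0], "twist": 0, "hand": 0}

```text
time: 34.7
tool_pos: [0.6348, -0.3461, 0.2124]
tool_rot: [-0.006, 0.684, 0.73, -0.001]
contact_force: [-0.2, 0.0, -1.1]
gripper_width: 0.128
grasp_force: 60.9
```

```bash
python3 - <<'E'
from h import *
s=state(); print(s["gripper_width"],s["grasp_force"],s["contact_force"]); 
plan(.6379,-.3494,.087)
f=save("wrist","w8"); save("scene","s8")
for c in("scene","wrist"):
  for d in recognise(c,"round_1"): print(c,round(d["score"],2),np.round(d["point"],3),px(c,d["point"]).round())
E
```

```text
0.12789225478561272 60.8655059337616 [-0.20649207  0.02726819 -1.13045014]
t 34.7 at [ 0.6348 -0.3461  0.2124] yaw 1.635 twist 0 shift [-0.035  0.029  1.254] rows>= 2.5
scene 0.77 [0.687 0.178 0.046] [398. 332.]
scene 0.74 [ 0.65  -0.342  0.18 ] [200. 255.]
scene 0.59 [ 0.59  -0.342  0.043] [215. 273.]
wrist 0.82 [ 0.59  -0.352  0.052] [247. 220.]
wrist 0.77 [ 0.63  -0.334  0.175] [299. 252.]
```

View pics/s8.png

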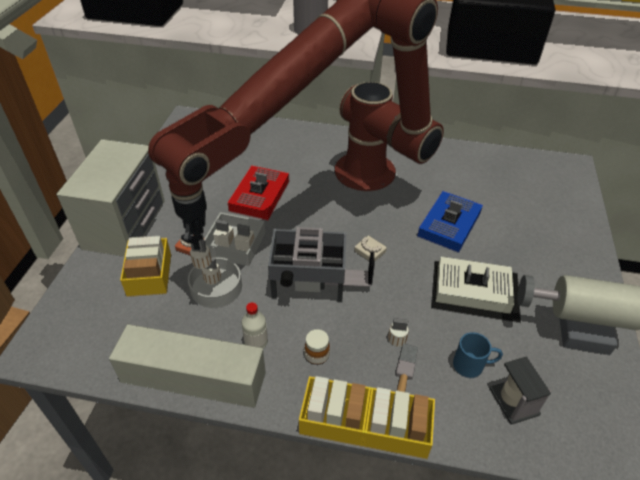

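The scene view shows both squares upright in the square tray at (233,233) and one round in the round tray, with another held above it. The cover is flat on the mat and round_3 is at (398,332). I lower and release.

Emit:
apply_moves:
  targets:
    - {"translation": [-0.02, 0.01, 0.4], "twist": 0, "hand": 0}
    - {"translation": [0, 0, 0.4], "twist": 0, "hand": 0}
    - {"translation": [0, 0, 0.3], "twist": 0, "hand": 0}
    - {"translation": [0, 0, 0.15], "twist": 0, "hand": 0}
    - {"translation": [0, 0, 0], "twist": 0, "hand": 0}
    - {"translation": [0, 0, 0], "twist": 0, "hand": 0}

```text
time: 35.5
tool_pos: [0.6397, -0.3522, 0.0969]
tool_rot: [0.002, 0.684, 0.729, 0.0]
contact_force: [-0.7, -0.5, -0.6]
gripper_width: 0.126
grasp_force: 60.9
```

Emit:
apply_moves:
  targets:
    - {"translation": [0, 0, 0], "twist": 0, "hand": 0.2}
    - {"translation": [0, 0, 0], "twist": 0, "hand": 0.45}
    - {"translation": [0, 0, 0], "twist": 0, "hand": 0.45}
    - {"translation": [0, 0, 0], "twist": 0, "hand": 0.45}
    - {"translation": [0, 0, -0.24], "twist": 0, "hand": 0.45}
    - {"translation": [0, 0, -0.4], "twist": 0, "hand": 0.5}
    - {"translation": [0, 0, -0.4], "twist": 0, "hand": 0.6}
    - {"translation": [0, 0, -0.4], "twist": 0, "hand": 0.6}

```text
time: 36.3
tool_pos: [0.6382, -0.3513, 0.2398]
tool_rot: [-0.0, 0.684, 0.729, -0.0]
contact_force: [0.6, -0.3, 0.8]
gripper_width: 0.599
grasp_force: 0.0
```

Emit:
apply_moves:
  targets:
    - {"translation": [0, 0, -0.4], "twist": 0, "hand": 0.6}
    - {"translation": [0, 0, -0.4], "twist": 0, "hand": 0.6}
    - {"translation": [0, 0, -0.4], "twist": 0, "hand": 0.6}
    - {"translation": [0, 0, 0], "twist": 0, "hand": 0.6}
    - {"translation": [0, 0, 0], "twist": 0, "hand": 0.6}

```text
time: 36.8
tool_pos: [0.6388, -0.3517, 0.3605]
tool_rot: [0.002, 0.684, 0.729, 0.0]
contact_force: [0.3, -0.5, -1.0]
gripper_width: 0.599
grasp_force: 0.0
```

```bash
python3 - <<'E'
from h import *
grab_frame("top");grab_frame("scene")
for c in("top","scene"):
 for q in("round_3","square_3"):
  for d in recognise(c,q): print(c,q,round(d["score"],2),np.round(d["point"],3))
plan(.67,.08,.35)
E
```

```text
top round_3 0.55 [0.671 0.173 0.048]
top square_3 0.96 [ 0.425 -0.368  0.054]
scene round_3 0.9 [0.687 0.179 0.045]
scene round_3 0.89 [ 0.649 -0.348  0.053]
scene round_3 0.61 [ 0.588 -0.346  0.05 ]
scene square_3 0.64 [ 0.44  -0.361  0.045]
scene square_3 0.58 [ 0.452 -0.297  0.05 ]
scene square_3 0.49 [0.391 0.068 0.025]
t 37.1 at [ 0.638  -0.3512  0.356 ] yaw 1.634 twist 0 shift [4.283 0.591 0.06 ] rows>= 8.6
```

Emit:
apply_moves:
  targets:
    - {"translation": [0.428, 0.059, 0], "twist": 0, "hand": 0.6}
    - {"translation": [0.428, 0.059, 0], "twist": 0, "hand": 0.6}
    - {"translation": [0.428, 0.059, 0], "twist": 0, "hand": 0.6}
    - {"translation": [0.428, 0.059, 0], "twist": 0, "hand": 0.6}
    - {"translation": [0.428, 0.059, 0], "twist": 0, "hand": 0.6}
    - {"translation": [0.428, 0.059, 0], "twist": 0, "hand": 0.6}
    - {"translation": [0.428, 0.059, 0], "twist": 0, "hand": 0.6}
    - {"translation": [0.428, 0.059, 0], "twist": 0, "hand": 0.6}

```text
time: 37.9
tool_pos: [0.6636, -0.005, 0.3574]
tool_rot: [-0.001, 0.685, 0.729, -0.0]
contact_force: [0.3, 0.3, 1.1]
gripper_width: 0.603
grasp_force: 0.0
```

Emit:
apply_moves:
  targets:
    - {"translation": [0.428, 0.059, 0], "twist": 0, "hand": 0.6}
    - {"translation": [0.428, 0.059, 0], "twist": 0, "hand": 0.6}
    - {"translation": [0, 0, 0], "twist": 0, "hand": 0.6}
    - {"translation": [0, 0, 0], "twist": 0, "hand": 0.6}
    - {"translation": [0, 0, 0], "twist": 0, "hand": 0.6}
    - {"translation": [0, 0, 0], "twist": 0, "hand": 0.6}

```text
time: 38.5
tool_pos: [0.6704, 0.078, 0.3581]
tool_rot: [-0.0, 0.685, 0.728, -0.0]
contact_force: [-0.6, 0.0, -0.4]
gripper_width: 0.599
grasp_force: 0.0
```

```bash
python3 - <<'E'
from h import *
plan(.67,.08,.35)
f=save("wrist","w9")
for d in recognise("wrist","round_3")[:3]: print(round(d["score"],2),np.round(d["point"],3),px("wrist",d["point"]).round())
u,v=px("wrist",[.675,.176,.06]).astype(int); print(u,v)
v0=max(0,v-75);u0=max(0,u-100)
cv2.imwrite("pics/w9c.png",cv2.resize(cv2.cvtColor(f,cv2.COLOR_RGB2BGR)[v0:v0+150,u0:u0+200],None,fx=4,fy=4,interpolation=cv2.INTER_CUBIC)); print(u0,v0)
E
```

```text
t 38.5 at [0.6704 0.078  0.3581] yaw 1.632 twist 0 shift [ 0.02  -0.002  0.081] rows>= 0.2
0.67 [0.636 0.178 0.042] [287.  87.]
327 90
227 15
```

View pics/w9c.png

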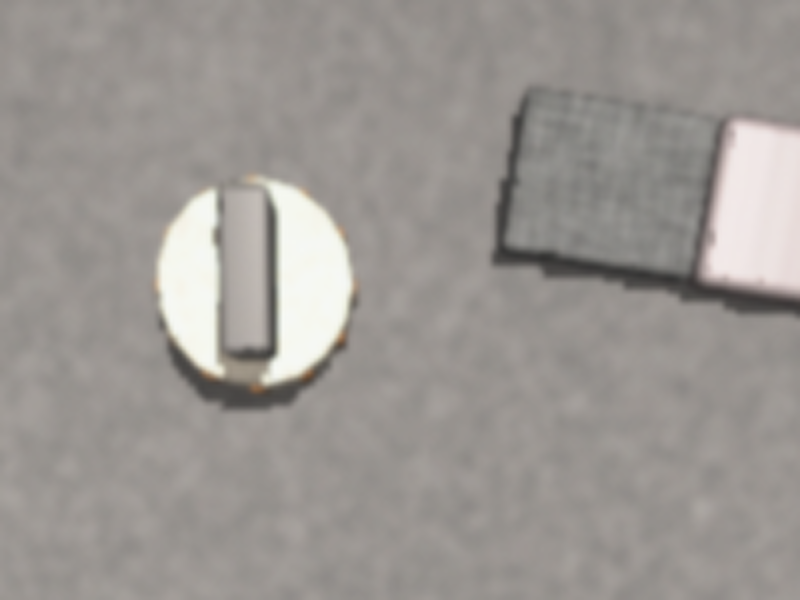

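The crop shows round_3 knocked to a new spot, upright, with its fin top face centred at crop (245,268), pixel (288,82). The fin lies along tool x.

```bash
python3 - <<'E'
from h import *
w=ray("wrist",(288.2,82),.082); print(w); plan(w[0],w[1],.20); plan(w[0],w[1],.080)
E
```

```text
[0.63936182 0.17927345 0.082     ]
t 38.6 at [0.6704 0.0781 0.3583] yaw 1.632 twist 0 shift [ 1.029 -0.248  1.583] rows>= 3.8
t 38.6 at [0.6704 0.0781 0.3583] yaw 1.632 twist 0 shift [ 1.029 -0.248  2.783] rows>= 6.0
```

Emit:
apply_moves:
  targets:
    - {"translation": [0.343, -0.083, 0], "twist": -0.2, "hand": 0.6}
    - {"translation": [0.343, -0.083, 0], "twist": 0, "hand": 0.6}
    - {"translation": [0.343, -0.083, 0], "twist": 0, "hand": 0.6}
    - {"translation": [0, 0, 0.4], "twist": 0, "hand": 0.6}
    - {"translation": [0, 0, 0.4], "twist": 0, "hand": 0.6}
    - {"translation": [0, 0, 0.4], "twist": 0, "hand": 0.6}
    - {"translation": [0, 0, 0], "twist": 0, "hand": 0.6}
    - {"translation": [0, 0, 0], "twist": 0, "hand": 0.6}

```text
time: 39.4
tool_pos: [0.6376, 0.1795, 0.2383]
tool_rot: [-0.0, 0.677, 0.736, -0.0]
contact_force: [0.6, 0.2, 1.2]
gripper_width: 0.604
grasp_force: 0.0
```

```bash
python3 - <<'E'
from h import *
plan(.6394,.1793,.081)
f=save("wrist","w10"); u,v=px("wrist",[.6394,.1793,.082]).astype(int); g=cv2.cvtColor(f,cv2.COLOR_RGB2GRAY)
print(u,v,g[v,u-30:u+30]); print(g[v-50:v+50:2,u])
for d in recognise("wrist","round_3")[:3]: print(round(d["score"],2),np.round(d["point"],3),px("wrist",d["point"]).round())
E
```

```text
t 39.4 at [0.6376 0.1795 0.2383] yaw 1.653 twist 0 shift [-0.003  0.017  1.573] rows>= 3.1
315 226 [105 104 106 117 151 190 205 207 206 203 200 198 199 202 205 205 203 201
 202 203 203 201 195 175 129  98  95  98  99  99  99  99  99  99 109 151
 197 208 204 189 186 239 255 255 255 255 255 255 255 255 255 255 255 255
 255 255 255 255 255 255]
[195 158 163 160 185 253 255 255 254 139  81  83  95 168 208 215 215 214
 213 176 101 100  99  98  99  99  98  99  99  98  99  99  99  99  98  98
  97  93  94 103 103 102 102 101 100 102 107 106 104 106]
0.88 [0.631 0.183 0.043] [305. 209.]
0.33 [ 0.361 -0.032  0.005] [ 15. 393.]
```

Emit:
apply_moves:
  targets:
    - {"translation": [0, 0.01, 0.4], "twist": 0, "hand": 0.6}
    - {"translation": [0, 0, 0.4], "twist": 0, "hand": 0.6}
    - {"translation": [0, 0, 0.4], "twist": 0, "hand": 0.6}
    - {"translation": [0, 0, 0.3], "twist": 0, "hand": 0.6}
    - {"translation": [0, 0, 0.07], "twist": 0, "hand": 0.6}
    - {"translation": [0, 0, 0], "twist": 0, "hand": 0.6}
    - {"translation": [0, 0, 0], "twist": 0, "hand": 0.3}
    - {"translation": [0, 0, 0], "twist": 0, "hand": 0}

```text
time: 40.3
tool_pos: [0.6409, 0.1805, 0.0849]
tool_rot: [0.002, 0.677, 0.736, 0.002]
contact_force: [-0.9, 0.8, 0.1]
gripper_width: 0.267
grasp_force: 0.0
```

Emit:
apply_moves:
  targets:
    - {"translation": [0, 0, 0], "twist": 0, "hand": 0}
    - {"translation": [0, 0, 0], "twist": 0, "hand": 0}
    - {"translation": [0, 0, 0], "twist": 0, "hand": 0}
    - {"translation": [0, 0, 0], "twist": 0, "hand": 0}

```text
time: 40.7
tool_pos: [0.64, 0.1804, 0.0839]
tool_rot: [0.001, 0.677, 0.736, 0.001]
contact_force: [-1.3, -0.1, 5.7]
gripper_width: 0.128
grasp_force: 63.0
```

Emit:
apply_moves:
  targets:
    - {"translation": [0, 0, -0.2], "twist": 0, "hand": 0}
    - {"translation": [0, 0, -0.4], "twist": 0, "hand": 0}
    - {"translation": [0, 0, -0.4], "twist": 0, "hand": 0}
    - {"translation": [0, 0, -0.4], "twist": 0, "hand": 0}
    - {"translation": [0, 0, -0.4], "twist": 0, "hand": 0}
    - {"translation": [0, 0, -0.4], "twist": 0, "hand": 0}
    - {"translation": [0, 0, -0.2], "twist": 0, "hand": 0}
    - {"translation": [0, 0, 0], "twist": 0, "hand": 0}

```text
time: 41.5
tool_pos: [0.6402, 0.1805, 0.3267]
tool_rot: [0.003, 0.677, 0.736, 0.003]
contact_force: [0.3, 0.9, -0.6]
gripper_width: 0.128
grasp_force: 62.2
```

```bash
python3 - <<'E'
from h import *
s=state(); print(s["gripper_width"],s["grasp_force"],s["contact_force"]); 
plan(.602,-.302,.32)
grab_frame("top");grab_frame("scene")
for c in("top","scene"):
  for d in recognise(c,"round_3"): print(c,round(d["score"],2),np.round(d["point"],3))
E
```

```text
0.1279319080160921 62.20782279968262 [ 0.28354157  0.90363363 -0.6041057 ]
t 41.5 at [0.6402 0.1805 0.3267] yaw 1.654 twist 0 shift [-4.776 -0.781  0.067] rows>= 9.7
top 0.76 [ 0.636 -0.347  0.051]
top 0.74 [0.81  0.196 0.021]
top 0.61 [ 0.575 -0.352  0.05 ]
scene 0.85 [ 0.651 -0.349  0.054]
scene 0.82 [ 0.586 -0.344  0.049]
scene 0.73 [0.652 0.181 0.281]
```

Emit:
apply_moves:
  targets:
    - {"translation": [-0.398, -0.065, 0], "twist": 0, "hand": 0}
    - {"translation": [-0.398, -0.065, 0], "twist": 0, "hand": 0}
    - {"translation": [-0.398, -0.065, 0], "twist": 0, "hand": 0}
    - {"translation": [-0.398, -0.065, 0], "twist": 0, "hand": 0}
    - {"translation": [-0.398, -0.065, 0], "twist": 0, "hand": 0}
    - {"translation": [-0.398, -0.065, 0], "twist": 0, "hand": 0}
    - {"translation": [-0.398, -0.065, 0], "twist": 0, "hand": 0}
    - {"translation": [-0.398, -0.065, 0], "twist": 0, "hand": 0}

```text
time: 42.5
tool_pos: [0.6121, -0.1427, 0.3183]
tool_rot: [-0.002, 0.677, 0.736, -0.001]
contact_force: [0.5, 0.4, -1.4]
gripper_width: 0.127
grasp_force: 62.1
```

Emit:
apply_moves:
  targets:
    - {"translation": [-0.398, -0.065, 0], "twist": 0, "hand": 0}
    - {"translation": [-0.398, -0.065, 0], "twist": 0, "hand": 0}
    - {"translation": [-0.398, -0.065, 0], "twist": 0, "hand": 0}
    - {"translation": [-0.398, -0.065, 0], "twist": 0, "hand": 0}
    - {"translation": [0, 0, 0.4], "twist": 0, "hand": 0}
    - {"translation": [0, 0, 0.4], "twist": 0, "hand": 0}
    - {"translation": [0, 0, 0], "twist": 0, "hand": 0}
    - {"translation": [0, 0, 0], "twist": 0, "hand": 0}

```text
time: 43.3
tool_pos: [0.5996, -0.3015, 0.2388]
tool_rot: [-0.002, 0.677, 0.736, -0.0]
contact_force: [0.2, 0.3, -0.2]
gripper_width: 0.123
grasp_force: 62.1
```

```bash
python3 - <<'E'
from h import *
s=state(); print(s["gripper_width"],s["grasp_force"],s["contact_force"]); 
plan(.602,-.302,.09)
E
```

```text
0.12264990080215527 62.058963775634766 [ 0.18670837  0.30699426 -0.24868861]
t 43.3 at [ 0.5996 -0.3015  0.2388] yaw 1.654 twist 0 shift [-0.007  0.024  1.488] rows>= 3.0
```

Emit:
apply_moves:
  targets:
    - {"translation": [0, 0.01, 0.4], "twist": 0, "hand": 0}
    - {"translation": [0, 0, 0.4], "twist": 0, "hand": 0}
    - {"translation": [0, 0, 0.4], "twist": 0, "hand": 0}
    - {"translation": [0, 0, 0.2], "twist": 0, "hand": 0}
    - {"translation": [0, 0, 0.09], "twist": 0, "hand": 0}
    - {"translation": [0, 0, 0], "twist": 0, "hand": 0}
    - {"translation": [0, 0, 0], "twist": 0, "hand": 0}

```text
time: 44.0
tool_pos: [0.6033, -0.3031, 0.0954]
tool_rot: [0.002, 0.677, 0.736, 0.0]
contact_force: [-0.0, -0.1, -0.1]
gripper_width: 0.127
grasp_force: 62.1
```

Emit:
apply_moves:
  targets:
    - {"translation": [0, 0, 0.06], "twist": 0, "hand": 0}
    - {"translation": [0, 0, 0], "twist": 0, "hand": 0}
    - {"translation": [0, 0, 0], "twist": 0, "hand": 0.2}
    - {"translation": [0, 0, 0], "twist": 0, "hand": 0.4}
    - {"translation": [0, 0, 0], "twist": 0, "hand": 0.4}
    - {"translation": [0, 0, 0], "twist": 0, "hand": 0.4}
    - {"translation": [0, 0, -0.24], "twist": 0, "hand": 0.4}
    - {"translation": [0, 0, -0.4], "twist": 0, "hand": 0.4}

```text
time: 44.8
tool_pos: [0.5993, -0.3007, 0.1466]
tool_rot: [-0.004, 0.677, 0.736, -0.001]
contact_force: [-0.3, -0.8, -0.0]
gripper_width: 0.4
grasp_force: 0.0
```

Emit:
apply_moves:
  targets:
    - {"translation": [0, 0, -0.4], "twist": 0, "hand": 0.6}
    - {"translation": [0, 0, -0.4], "twist": 0, "hand": 0.6}
    - {"translation": [0, 0, -0.4], "twist": 0, "hand": 0.6}
    - {"translation": [0, 0, -0.4], "twist": 0, "hand": 0.6}
    - {"translation": [0, 0, -0.2], "twist": 0, "hand": 0.6}

```text
time: 45.3
tool_pos: [0.6024, -0.3027, 0.3357]
tool_rot: [0.003, 0.677, 0.736, 0.001]
contact_force: [0.1, -2.0, 1.0]
gripper_width: 0.6
grasp_force: 0.0
```

```bash
python3 - <<'E'
from h import *
plan(.515,.02,.33,.133)
grab_frame("top");save("scene","s11",(90,150,490,450),2)
for c in("top","scene"):
 for q in("round_3","square_3"):
  for d in recognise(c,q): print(c,q,round(d["score"],2),np.round(d["point"],3))
E
```

```text
t 45.3 at [ 0.6024 -0.3027  0.3357] yaw 1.654 twist 15.21 shift [-0.438 -3.314  0.057] rows>= 6.7
top round_3 0.43 [ 0.569 -0.367  0.053]
top square_3 0.94 [ 0.426 -0.364  0.052]
top square_3 0.76 [ 0.429 -0.307  0.052]
scene round_3 0.84 [ 0.589 -0.347  0.05 ]
scene round_3 0.81 [ 0.651 -0.349  0.053]
scene round_3 0.6 [ 0.612 -0.299  0.055]
scene square_3 0.77 [ 0.442 -0.363  0.046]
scene square_3 0.23 [ 0.542  0.394 -0.001]
```

View pics/s11.png

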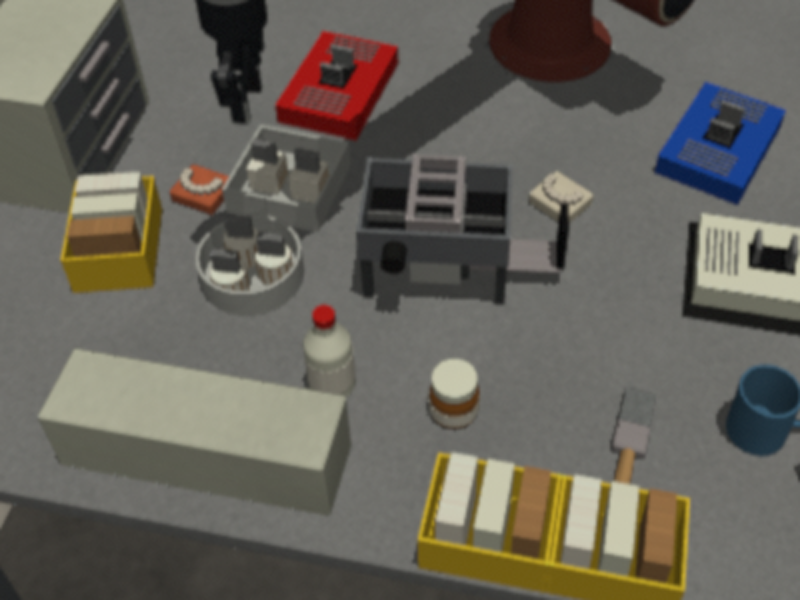

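All three rounds are in the round tray, crop (248,262), and both squares in the square tray, crop (287,168). No further cartridge is visible. Next is the gate handle at crop (563,235), so I turn and move above it.

Emit:
apply_moves:
  targets:
    - {"translation": [0, 0, 0], "twist": 1, "hand": 0.6}
    - {"translation": [0, 0, 0], "twist": 1, "hand": 0.6}
    - {"translation": [0, 0, 0], "twist": 1, "hand": 0.6}
    - {"translation": [0, 0, 0], "twist": 1, "hand": 0.6}
    - {"translation": [0, 0, 0], "twist": 1, "hand": 0.6}
    - {"translation": [0, 0, 0], "twist": 1, "hand": 0.6}
    - {"translation": [0, 0, 0], "twist": 1, "hand": 0.6}
    - {"translation": [0, 0, 0], "twist": 1, "hand": 0.6}

```text
time: 46.4
tool_pos: [0.6009, -0.3018, 0.3271]
tool_rot: [-0.002, 0.911, 0.412, -0.001]
contact_force: [0.0, 0.4, -0.2]
gripper_width: 0.598
grasp_force: 0.0
```

Emit:
apply_moves:
  targets:
    - {"translation": [0, 0, 0], "twist": 1, "hand": 0.6}
    - {"translation": [0, 0, 0], "twist": 1, "hand": 0.6}
    - {"translation": [0, 0, 0], "twist": 1, "hand": 0.6}
    - {"translation": [0, 0, 0], "twist": 1, "hand": 0.6}
    - {"translation": [0, 0, 0], "twist": 1, "hand": 0.6}
    - {"translation": [0, 0, 0], "twist": 1, "hand": 0.6}
    - {"translation": [0, 0, 0], "twist": 1, "hand": 0.6}
    - {"translation": [0, 0, 0], "twist": 0.21, "hand": 0.6}

```text
time: 47.2
tool_pos: [0.6009, -0.3018, 0.3274]
tool_rot: [-0.001, 0.998, 0.066, -0.002]
contact_force: [0.2, 0.7, -0.3]
gripper_width: 0.6
grasp_force: 0.0
```

Emit:
apply_moves:
  targets:
    - {"translation": [-0.036, -0.394, 0], "twist": 0, "hand": 0.6}
    - {"translation": [-0.036, -0.394, 0], "twist": 0, "hand": 0.6}
    - {"translation": [-0.036, -0.394, 0], "twist": 0, "hand": 0.6}
    - {"translation": [-0.036, -0.394, 0], "twist": 0, "hand": 0.6}
    - {"translation": [-0.036, -0.394, 0], "twist": 0, "hand": 0.6}
    - {"translation": [-0.036, -0.394, 0], "twist": 0, "hand": 0.6}
    - {"translation": [-0.036, -0.394, 0], "twist": 0, "hand": 0.6}
    - {"translation": [-0.036, -0.394, 0], "twist": 0, "hand": 0.6}

```text
time: 48.0
tool_pos: [0.5302, 0.008, 0.3288]
tool_rot: [-0.0, 0.998, 0.067, -0.001]
contact_force: [0.6, 0.9, -0.1]
gripper_width: 0.598
grasp_force: 0.0
```

Emit:
apply_moves:
  targets:
    - {"translation": [-0.036, -0.394, 0], "twist": 0, "hand": 0.6}
    - {"translation": [-0.036, -0.394, 0], "twist": 0, "hand": 0.6}
    - {"translation": [0, 0, 0], "twist": 0, "hand": 0.6}
    - {"translation": [0, 0, 0], "twist": 0, "hand": 0.6}
    - {"translation": [0, 0, 0], "twist": 0, "hand": 0.6}
    - {"translation": [0, 0, 0], "twist": 0, "hand": 0.6}

```text
time: 48.6
tool_pos: [0.5139, 0.0825, 0.3298]
tool_rot: [0.0, 0.998, 0.066, -0.0]
contact_force: [0.1, 0.3, 0.5]
gripper_width: 0.601
grasp_force: 0.0
```

```bash
python3 - <<'E'
from h import *
plan(.515,.083,.10,.133)
save("wrist","w12")
for d in recognise("wrist","gate_handle")[:3]: print(round(d["score"],2),np.round(d["point"],3),px("wrist",d["point"]).round())
print(pxs("wrist",place(box(.05,.012,.115,.115),(.515,.083,.133)))[::2].round())
E
```

```text
t 48.6 at [0.5139 0.0825 0.3298] yaw 0.131 twist -0.02 shift [ 0.012 -0.003  2.298] rows>= 4.6
0.8 [0.518 0.05  0.035] [350. 195.]
[[324. 239.]
 [310. 239.]
 [324. 179.]
 [309. 179.]]
```

View pics/w12.png

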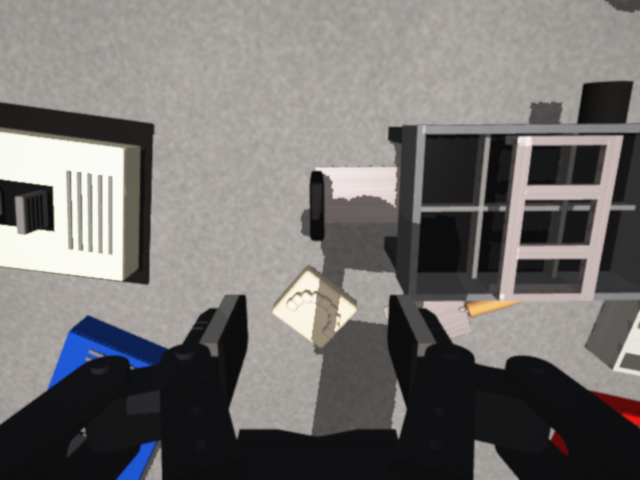

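The handle top is at (317,205), matching the predicted outline. I descend and grip it.

Emit:
apply_moves:
  targets:
    - {"translation": [0.02, 0, 0.4], "twist": 0, "hand": 0.55}
    - {"translation": [0, 0, 0.4], "twist": 0, "hand": 0.55}
    - {"translation": [0, 0, 0.4], "twist": 0, "hand": 0.55}
    - {"translation": [0, 0, 0.4], "twist": 0, "hand": 0.55}
    - {"translation": [0, 0, 0.4], "twist": 0, "hand": 0.55}
    - {"translation": [0, 0, 0.3], "twist": 0, "hand": 0.55}
    - {"translation": [0, 0, 0], "twist": 0, "hand": 0.55}
    - {"translation": [0, 0, 0], "twist": 0, "hand": 0.3}

```text
time: 49.5
tool_pos: [0.5159, 0.0834, 0.1006]
tool_rot: [-0.0, 0.998, 0.066, -0.0]
contact_force: [0.7, -0.4, 0.8]
gripper_width: 0.396
grasp_force: 0.0
```

Emit:
apply_moves:
  targets:
    - {"translation": [0, 0, 0], "twist": 0, "hand": 0}
    - {"translation": [0, 0, 0], "twist": 0, "hand": 0}
    - {"translation": [0, 0, 0], "twist": 0, "hand": 0}
    - {"translation": [0, 0, 0], "twist": 0, "hand": 0}
    - {"translation": [0, 0, 0], "twist": 0, "hand": 0}
    - {"translation": [0, 0, 0], "twist": 0, "hand": 0}

```text
time: 50.1
tool_pos: [0.5177, 0.0837, 0.1032]
tool_rot: [0.0, 0.998, 0.067, 0.002]
contact_force: [-0.7, -1.3, 6.8]
gripper_width: 0.126
grasp_force: 60.3
```

Emit:
apply_moves:
  targets:
    - {"translation": [0, -0.1, 0], "twist": 0, "hand": 0}
    - {"translation": [0, -0.1, 0], "twist": 0, "hand": 0}
    - {"translation": [0, -0.1, 0], "twist": 0, "hand": 0}
    - {"translation": [0, -0.1, 0], "twist": 0, "hand": 0}
    - {"translation": [0, -0.1, 0], "twist": 0, "hand": 0}
    - {"translation": [0, -0.1, 0], "twist": 0, "hand": 0}
    - {"translation": [0, 0, 0], "twist": 0, "hand": 0}
    - {"translation": [0, 0, 0], "twist": 0, "hand": 0}

```text
time: 50.9
tool_pos: [0.5092, 0.1444, 0.1032]
tool_rot: [-0.001, 0.998, 0.067, 0.002]
contact_force: [-2.3, 2.8, 7.8]
gripper_width: 0.129
grasp_force: 60.4
```

Emit:
apply_moves:
  targets:
    - {"translation": [0, -0.05, 0], "twist": 0, "hand": 0}
    - {"translation": [0, -0.03, 0], "twist": 0, "hand": 0}
    - {"translation": [0, 0, 0], "twist": 0, "hand": 0}
    - {"translation": [0, 0, 0], "twist": 0, "hand": 0}

```text
time: 51.3
tool_pos: [0.509, 0.1459, 0.1032]
tool_rot: [0.006, 0.998, 0.067, 0.002]
contact_force: [-1.0, -25.0, 9.0]
gripper_width: 0.131
grasp_force: 61.2
```

Emit:
apply_moves:
  targets:
    - {"translation": [0, -0.03, 0], "twist": 0, "hand": 0}
    - {"translation": [0, 0, 0], "twist": 0, "hand": 0}
    - {"translation": [0, 0, 0], "twist": 0, "hand": 0}

```text
time: 51.6
tool_pos: [0.509, 0.146, 0.1031]
tool_rot: [0.009, 0.998, 0.066, 0.002]
contact_force: [-0.0, -37.2, 9.8]
gripper_width: 0.135
grasp_force: 64.7
```

Travel stopped at about 63 mm and the resisting force rose steeply to 37 N, so this looks like the end stop. I relax the pull, release and retreat.

Emit:
apply_moves:
  targets:
    - {"translation": [0, 0.06, 0], "twist": 0, "hand": 0}
    - {"translation": [0, 0.02, 0], "twist": 0, "hand": 0}
    - {"translation": [0, 0, 0], "twist": 0, "hand": 0.2}
    - {"translation": [0, 0, 0], "twist": 0, "hand": 0.5}
    - {"translation": [0, 0, 0], "twist": 0, "hand": 0.5}
    - {"translation": [0, 0, 0], "twist": 0, "hand": 0.5}
    - {"translation": [0, 0, -0.2], "twist": 0, "hand": 0.5}
    - {"translation": [0, 0, -0.4], "twist": 0, "hand": 0.5}

```text
time: 52.4
tool_pos: [0.5043, 0.1461, 0.1566]
tool_rot: [0.0, 0.998, 0.066, -0.005]
contact_force: [1.7, 0.7, -0.5]
gripper_width: 0.499
grasp_force: 0.0
```

Emit:
apply_moves:
  targets:
    - {"translation": [0, 0, -0.4], "twist": 0, "hand": 0.5}
    - {"translation": [0, 0, -0.4], "twist": 0, "hand": 0.5}
    - {"translation": [0, 0, -0.4], "twist": 0, "hand": 0.5}
    - {"translation": [0, 0, -0.4], "twist": 0, "hand": 0.5}
    - {"translation": [0, 0, -0.2], "twist": 0, "hand": 0.5}
    - {"translation": [0, 0, 0], "twist": 0, "hand": 0.5}
    - {"translation": [0, 0, 0], "twist": 0, "hand": 0.5}
    - {"translation": [0, 0, 0], "twist": 0, "hand": 0.5}

```text
time: 53.2
tool_pos: [0.5065, 0.1463, 0.3377]
tool_rot: [0.0, 0.998, 0.066, -0.002]
contact_force: [1.1, 0.4, 0.3]
gripper_width: 0.501
grasp_force: 0.0
```

```bash
python3 - <<'E'
from h import *
plan(.515,.083,.10,.133)
f=save("wrist","w13")
for y in(.165,.171,.225,.231,.236,.241):
  w=at((.5377,-.0865,.133),0,y); print(y,px("wrist",[*w,.115]).round())
u,v=px("wrist",[*at((.5377,-.0865,.133),0,.238),.115]).astype(int)
g=cv2.cvtColor(f,cv2.COLOR_RGB2GRAY); print(u,g[v,u-30:u+40])
grab_frame("top");grab_frame("scene")
ms=[]
for c,p in(("top",None),("scene",None)):
    m=mask_of(c,"cover",pxs(c,[[.468,.378,.03]])[0])
    if m: ms.append((c,m[0])); print(c,fit([(c,m[0])],box(.136,.2,.003,.043),(.468,.378,0)))
E
```

```text
t 53.2 at [0.5065 0.1463 0.3377] yaw 0.133 twist -0.0 shift [-0.     0.638  2.377] rows>= 4.9
0.165 [401. 208.]
0.171 [394. 208.]
0.225 [329. 208.]
0.231 [322. 208.]
0.236 [316. 208.]
0.241 [310. 208.]
313 [145 144 143 144 143 144 143 143 142 141 141 139 139 140 140 140 139 137
 137 139 141 139 136 133 127 117 115 111  90  44  22  28  32  34  34  33
  33  32  30  26  20  17  30  55  76  83  83  83  83  82  84  83  82  84
  83  82  83  83  83  83  83  83  83  83  83  83  83  83  83  83]
top (array([ 0.46683753,  0.37734304, -0.01536196]), np.float64(0.3379922681507286))
scene (array([ 0.46379625,  0.36992749, -0.00079789]), np.float64(0.028213445497968226))
```

```bash
python3 - <<'E'
from h import *
C=(.5377,-.0865,.133)
import cv2
g=cv2.cvtColor(cv2.imread("pics/w13.png"),cv2.COLOR_BGR2GRAY)
for dx in(-.04,0.04):
  u,v=px("wrist",[*at(C,dx,.100),.14]); print(dx,u,v); print(g[int(v),int(u)-25:int(u)+25])
w=np.array([px("wrist",[*at(C,0,.100),.14])[0],px("wrist",[*at(C,0,.235),.115])[0]]); print(w)
for u in(312,318,324.5): r=ray("wrist",(u,208),.115); print(u,(r[:2]-C[:2])@[-np.sin(C[2]),np.cos(C[2])])
E
```

```text
-0.04 484.13648672267715 263.4212745033339
[ 19  19  23  30  38  41  42  41  42  41  41  41  41  41  41  42  42  41
  41  42  41  41  42  41  41  41  40  45  72 106 120 122 122 122 120 108
  75  36  20  19  19  20  19  19  19  19  19  20  19  18]
0.04 495.5973605296947 163.00662165572706
[ 68  60  48  43  42  42  41  42  42  42  41  43  43  42  43  42  41  41
  42  42  42  42  42  42  42  42  42  48  72 105 121 124 125 124 124 121
 102  57  26  21  21  21  20  21  21  19  20  20  19  19]
[489.67641282 316.74090086]
312 0.23897012307309953
318 0.23394531459296863
324.5 0.22850168761734269
```

```bash
python3 -c "
from plant import *
print(job_done())"
```

```text
the job is handed in; nothing more can be done
None
```

The cover lies right way up near the middle of the mat, three round and two square cartridges are in their trays (no sixth was seen), and the gate was drawn until it stopped hard against 37 N; I took this for the end stop, though the images put it 66 mm out against the stated 70. The job is handed in.

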